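# Run a batch of fuse carriers through the bench tester

## Robot

A 7-joint arm with a two-finger parallel gripper is mounted at the origin on the work surface. World frame = base frame: x ahead of the robot, y to its left, z up, the work surface at z = 0. Lengths are in m, angles in rad, forces in N, time in s.
With the tool pointing down it reaches from about 0.425 to 0.925 m from the base axis. Payload 6.8 kg.
Tool frame: the origin (TCP) lies between the finger pads; the fingertips stand r.tips_ahead ahead of it and the grasp point (between the pads) lies 5 mm behind it (r.tips_ahead is the distance from the TCP to the fingertips, in m); z points along the fingers, y is the line along which they close (so a half turn about z gives the same grasp; the last joint's range is limited). The gripper opens to 85 mm and grips with 20 to 120 N. Pads are 22 mm wide; open, the fingers measure 114 mm over their backs; the gripper's body (76 mm by 85 mm) begins 54 mm behind the grasp point. The pads swing forward as they close: fully open they stand 13 mm farther back than shut.
Start: joints at [-1.415, 0.477, 0.022, 1.555, -0.011, 1.109, -0.083], TCP at [0.176, 0.652, 0.245] pointing down, gripper open.
Joint ranges: [-2.96, 2.96], [-0.34, 2.1], [-1.41, 1.46], [0.24, 2.44], [-1.37, 4.51], [0.17, 1.92], [-2.96, 2.96]. Speed limits (rad/s): [2.39, 2.39, 3.14, 3.14, 3.14, 3.14, 3.14].

## Interface

Orientations are given as a rotation vector (axis times angle).
In Python, from bench import r gives the robot as it stands.
- The arm moves only by the tool move_arm, never from a script. Its argument "rows" is one flat list of numbers, 4 for each row, row after row: the shift along the tool's x, y, z in cm, then the turn about the tool's z in degrees. In form: [tx, ty, tz, twist, tx, ty, tz, twist, ...]. A call has 1 to 10 rows; each row is the pose to reach, as a shift and turn from the pose commanded when the call began, along the tool's axes at that moment; what a row does not reach only later rows make up. A row lasts 1/8 s, in which the tool goes at most 62.5 mm and 10.7 degrees, less where a joint would pass 70% of its speed; a pose out of reach is approached as far as the arm can. A call with a gripper value outside its range is refused whole. "fingers" is the opening, from 0 (shut) to 1 (fully open), set as the call begins (left out, the last holds). The fingers move at their own pace and stop on an object; "newtons" is the grip in N (left out, the last holds). Time passes only in rows, so rows that repeat a pose let the fingers close. It gives the time, the measured TCP pose, the force, the opening and the grip force at its end, in the units of the state.
- r.get_obs(): the state, without advancing time (a new reading comes with each control period).
- r.grab_frame(name): name is "scene" or "side" or "wrist"; returns the picture (420x560x3 uint8, blue, green, red); there is no depth.
- r.camera_params(name): a dict with "fx", "fy", "cx", "cy" (pixels), "k1" (the pictures are not rectified: a ray, as slopes to the right and down, at radius r is drawn at 1 + k1 r^2 times it, then the intrinsics apply), "world_from_camera" (4x4, takes a point from camera to world coordinates). Camera axes: x right, y down, z forward; pixel columns grow to the right and rows downward; lengths in m; the calibration is good to about 2 mm. A picture is of the moment at which its call begins: read the wrist's pose just before it. camera_params takes no time and is no camera call; for the wrist camera it gives the pose at the moment of the call.
- r.hand_in(): hands the job in; it is judged then, once.
The state is a dict: "clock": time; "joints": joint angles; "qvel": joint speeds; "tau": joint torques, N m; "tcp_pos": TCP position; "orientation": TCP orientation; "contact_force": force on the tool from outside, world axes, zero at the start; "moment": the same for the moment, N m; "grip_width": finger opening in m; "gripper_force": force on a finger pad.
Only numpy, scipy, OpenCV 4.12 (cv2) and the standard library are available. Lean on these libraries where they do the work, as an engineer would, in place of code of your own. Each camera call takes 0.05 s, during which the arm holds its last target. There are 200 camera calls.

## Task

Test all the grey fuse carriers that stand on the shelf to the right of the tester (seen from the robot): stand every one upright in the test bay so that each bridges both copper bars, shut the yellow cover fully, turn the selector knob so that it points at the red marker and leave it there for at least two seconds, then turn it back to OFF. After that fold the cover up so that it stands straight up and stays there, and put all the carriers upright into the green tray, leaving the selector at OFF. The selector must stay at OFF whenever the cover is not shut, and leave the other things on the shelf alone.

Things in the scene. Friction and masses are not known exactly. Their poses are not given: they have to be found in the camera images.
- tester: bench fuse tester, fixed; grey deck 210 (own x, away from the robot) x 340 (own y, left) x 30 high, origin at the centre of its underside. Left part: test bay; right part: black selector panel. It may stand turned by up to about 0.15 rad
- bay (a point): centre of the test bay's floor (30 above the table); axes as the tester's. Inside the bay is 190 (x) x 112 (y), between long aluminium walls 64 high (at +-y, 5 thick, carrying the cover) and low end stops 20 high (at +-x); two copper bars run along x on it at y = +-30, so a carrier bridging them lies along the tester's y. Room for three carriers 55 apart in x
- cover (a joint): angle of the yellow sheet cover of the bay: 0 shut flat on the walls, 1.57 upright, at most 2.05 (leaning outwards, to +y). It starts open. Stiff friction hinge (0.5 N m): it stays where it is left; moving it takes about 3 to 5 N at its handle bar
- cover_hinge (a point): middle of the cover's hinge axis, which runs along the tester's x on top of the bay's left (+y) wall, 94 above the table; axes as the tester's
- cover_bar (a point): centre of the cover's handle: round black bar 12 thick, 98 clear length between two side arms, parallel to the hinge, 164 from it, 42 beyond the cover's edge (centre to edge). Shut, it lies 97 above the table, 67 over the deck. At angle a it is 164*cos(a) to the tester's -y of the hinge and 164*sin(a)+2.5*cos(a) above it. Pinched from above it can turn between the pads, the tool staying upright
- selector (a joint): angle of the selector knob: 0 = OFF (starts there), growing clockwise seen from above; sprung notches at 0, 0.5, 1.0 and 1.5 rad (peak about 0.1 N m), stops at -0.12 and 1.62. When let go it settles in the nearest notch
- selector_grip (a point): on the upright axis of the selector knob, 70 above the table, at the height to grip: orange bar handle 56 long x 14 wide, from 45 to 79 above the table, on a black disc 60 across. Pinch it across its width and turn
- selector_aim (a point): point that turns with the selector, 58 from its axis in the direction of the white pointer end of the bar handle; it lies over a marker when the pointer points at that marker
- off_mark (a point): white dash on the panel, 58 from the selector's axis: the OFF position
- red_marker: flat red disc, 16 across, 4 thick, fixed on the panel 58 from the selector's axis, at one of the three notches 0.5, 1.0, 1.5 rad clockwise of OFF (which one varies); origin at the centre of its underside
- blue_marker: the same in blue, at another notch
- yellow_marker: the same in yellow, at the third notch
- tray: green open tray for tested carriers, fixed, 260 (own x) x 140 (own y) x 30 high, walls and floor 5 thick; origin at the centre of its underside
- tray_in (a point): centre of the tray's inner floor, axes as the tray's; inside 250 x 130
- carrier_A: loose grey fuse carrier, about 220 g (may be absent: then None). Body 74 long (own x) x 40 wide (y) x 25 high, copper contact blade along x through it (88 overall); on top a grip fin 56 long (x) x 14 thick (y), from 25 to 61 above the underside, to be pinched across its thickness from above. Origin: centre of the underside, z up. It can be turned end for end
- carrier_B: loose grey fuse carrier, about 220 g (may be absent: then None). Body 74 long (own x) x 40 wide (y) x 25 high, copper contact blade along x through it (88 overall); on top a grip fin 56 long (x) x 14 thick (y), from 25 to 61 above the underside, to be pinched across its thickness from above. Origin: centre of the underside, z up. It can be turned end for end
- carrier_C: loose grey fuse carrier, about 220 g (may be absent: then None). Body 74 long (own x) x 40 wide (y) x 25 high, copper contact blade along x through it (88 overall); on top a grip fin 56 long (x) x 14 thick (y), from 25 to 61 above the underside, to be pinched across its thickness from above. Origin: centre of the underside, z up. It can be turned end for end
- carrier_D: loose grey fuse carrier, about 220 g (may be absent: then None). Body 74 long (own x) x 40 wide (y) x 25 high, copper contact blade along x through it (88 overall); on top a grip fin 56 long (x) x 14 thick (y), from 25 to 61 above the underside, to be pinched across its thickness from above. Origin: centre of the underside, z up. It can be turned end for end
- bakelite_holder: bystander: black fuse holder 90 x 50 x 48, loose
- bolt1: bystander: brass bolt with nut, 85 long, lying loose
- bolt2: bystander: the other brass bolt with nut, the same
- ceramic_fuse: bystander: white ceramic fuse with steel blades, 90 x 36 x 36, loose
- screwdriver: bystander: screwdriver 200 long, lying loose along its x

How it is judged:
On the way, in this order (a step that is already met when the one before it is completed fails the run):
1. all carriers stand in the bay, upright, bridging both copper bars, let go (x of carrier_A in the frame of bay between -0.085 and 0.085 m and y of carrier_A in the frame of bay between -0.025 and 0.025 m and z of carrier_A in the frame of bay between -0.006 and 0.008 m and angle between each of carrier_A, carrier_B, carrier_C, carrier_D's own z axis and vertical below 0.12 rad and linear speed of each of carrier_A, carrier_B, carrier_C, carrier_D below 0.03 m/s and contact force between the fingers and carrier_A below 0.3 N and angle between the x axis of each of carrier_A, carrier_B, carrier_C, carrier_D and the y axis of bay, either way round below 0.35 rad and x of carrier_B in the frame of bay between -0.085 and 0.085 m and y of carrier_B in the frame of bay between -0.025 and 0.025 m and z of carrier_B in the frame of bay between -0.006 and 0.008 m and contact force between the fingers and carrier_B below 0.3 N and x of carrier_C in the frame of bay between -0.085 and 0.085 m and y of carrier_C in the frame of bay between -0.025 and 0.025 m and z of carrier_C in the frame of bay between -0.006 and 0.008 m and contact force between the fingers and carrier_C below 0.3 N and x of carrier_D in the frame of bay between -0.085 and 0.085 m and y of carrier_D in the frame of bay between -0.025 and 0.025 m and z of carrier_D in the frame of bay between -0.006 and 0.008 m and contact force between the fingers and carrier_D below 0.3 N), for 0.2 s.
2. the cover is shut (value of joint cover below 0.07 rad), for 0.2 s.
3. the selector points at the red marker for 1.5 s, the cover shut (value of joint cover below 0.07 rad and horizontal distance between selector_aim and red_marker below 0.009 m), for 1.5 s.
4. the selector is back at OFF, the cover still shut (value of joint cover below 0.07 rad and value of joint selector between -0.12 and 0.15 rad), for 0.2 s.
5. the cover stands straight up (within about 13 degrees) (value of joint cover between 1.35 and 1.8 rad), for 0.5 s.
At the end, for the whole second after the job is handed in: Every carrier stands upright (within 7 degrees) on the tray's floor, at rest and let go; the cover stands straight up (joint 1.35 to 1.80 rad); the selector is at OFF (within 0.15 rad) (all of step 5 and x of carrier_A in the frame of tray_in between -0.115 and 0.115 m and y of carrier_A in the frame of tray_in between -0.06 and 0.06 m and z of carrier_A in the frame of tray_in between -0.006 and 0.008 m and angle between each of carrier_A, carrier_B, carrier_C, carrier_D's own z axis and vertical below 0.12 rad and linear speed of each of carrier_A, carrier_B, carrier_C, carrier_D below 0.03 m/s and contact force between the fingers and carrier_A below 0.3 N and x of carrier_B in the frame of tray_in between -0.115 and 0.115 m and y of carrier_B in the frame of tray_in between -0.06 and 0.06 m and z of carrier_B in the frame of tray_in between -0.006 and 0.008 m and contact force between the fingers and carrier_B below 0.3 N and x of carrier_C in the frame of tray_in between -0.115 and 0.115 m and y of carrier_C in the frame of tray_in between -0.06 and 0.06 m and z of carrier_C in the frame of tray_in between -0.006 and 0.008 m and contact force between the fingers and carrier_C below 0.3 N and x of carrier_D in the frame of tray_in between -0.115 and 0.115 m and y of carrier_D in the frame of tray_in between -0.06 and 0.06 m and z of carrier_D in the frame of tray_in between -0.006 and 0.008 m and contact force between the fingers and carrier_D below 0.3 N and value of joint selector between -0.12 and 0.15 rad and velocity of joint cover below 0.05 rad/s); the robot touches nothing.
It fails at once if the selector turned away from OFF while the cover is not shut (value of joint selector above 0.28 rad and value of joint cover above 0.15 rad).
It fails at once if a bystander moved by more than 5 cm (distance of any of bakelite_holder, bolt1, bolt2, ceramic_fuse, screwdriver from where it was at the start of the episode above 0.05 m).
Of carrier_A, carrier_B, carrier_C, carrier_D only 2 to 3 are there at a start; the rules pass over those that are not, and their reading is None.
At some moment in a run one of carrier_A, carrier_B, carrier_C, carrier_D may be knocked a few centimetres aside while the robot is not near it.
It also fails if it takes over 210 s, if anything falls off the work surface, if the arm or the gripper's body presses on something with over 40 N, if the wrist force passes 120 N, or if a joint passes its speed limit or range.

## Working session

There is one attempt and no reset: what is moved stays moved. The work goes in short steps, Python scripts to look and compute and a tool call to move; the robot and the scene stay as the last step left them, time stands still between calls to the robot, and variables do not carry over. Pictures are saved under pics/ and viewed, at most 14 in all, crops included, and the job is handed in when it is done.

Besides the shell and the picture viewer there is one more tool, called after "Call:" by a JSON object that holds its "name" and its "arguments", one argument or row to a line. move_arm: Moves the arm, as the interface text tells. Its arguments: {"type":"object","properties":{"rows":{"type":"array"},"fingers":{"type":"number"},"newtons":{"type":"number"}},"required":["rows"]}

```bash
ls; mkdir -p pics; cat > h.py <<'E'
import numpy as np, cv2
from scipy.spatial.transform import Rotation as R
from bench import r
def cam(n):
    p=r.camera_params(n); return p
def ray(p,u,v):
    x=(u-p['cx'])/p['fx']; y=(v-p['cy'])/p['fy']
    rd=np.hypot(x,y); s=rd
    for _ in range(20): s=rd/(1+p['k1']*s*s)
    k=s/rd if rd>0 else 1
    T=np.array(p['world_from_camera']); d=T[:3,:3]@np.array([x*k,y*k,1]); return T[:3,3],d
def onz(p,u,v,z):
    o,d=ray(p,u,v); return o+d*(z-o[2])/d[2]
def proj(p,X):
    T=np.linalg.inv(np.array(p['world_from_camera'])); c=T[:3,:3]@np.array(X)+T[:3,3]
    x,y=c[:2]/c[2]; k=1+p['k1']*(x*x+y*y); return np.array([p['fx']*x*k+p['cx'],p['fy']*y*k+p['cy']])
def tri(p1,a,p2,b):
    o1,d1=ray(p1,*a);o2,d2=ray(p2,*b)
    s=np.linalg.lstsq(np.c_[d1,-d2],o2-o1,rcond=None)[0]
    A=o1+d1*s[0];B=o2+d2*s[1]; return (A+B)/2,np.linalg.norm(A-B)
E
python3 - <<'E'
from h import *
o=r.get_obs(); print(o, r.tips_ahead)
for n in ("scene","side"):
    p=cam(n); print(n,p); cv2.imwrite(f"pics/{n}0.png",r.grab_frame(n))
E
```

```text
pics
{'clock': 0.0, 'joints': array([-1.41510528,  0.47778552,  0.02235006,  1.55646183, -0.01150357,
        1.10930886, -0.08311507]), 'qvel': array([ 0.00096327,  0.00028072, -0.00013077, -0.00196479, -0.00139525,
        0.00062206, -0.0003521 ]), 'tau': array([-8.48282161e-04, -5.96439171e+01,  1.60766032e+00, -2.81199825e+01,
        1.24586993e-02,  9.53846611e-03,  6.30708456e-06]), 'tcp_pos': array([0.17586971, 0.65109085, 0.2443313 ]), 'orientation': array([-4.13154555e-01, -3.11420069e+00,  2.87807528e-03]), 'contact_force': array([ 1.18489103,  0.72324348, -0.33512892]), 'moment': array([-0.03886014,  0.01196772, -0.02331519]), 'gripper_force': 0.0, 'grip_width': 0.08534469115209788} 0.014
scene {'fx': 477.7890927217349, 'fy': 477.7890927217349, 'cx': 286.1157009353629, 'cy': 208.79981865514392, 'k1': -0.0702380242232681, 'world_from_camera': array([[ 0.43497572,  0.75033923, -0.49778224,  1.17410519],
       [ 0.90040196, -0.36767448,  0.23257641, -0.39593334],
       [-0.00851062, -0.5493692 , -0.83553638,  1.13672324],
       [ 0.        ,  0.        ,  0.        ,  1.        ]])}
side {'fx': 411.66486572082385, 'fy': 411.66486572082385, 'cx': 275.754495934771, 'cy': 201.65688368043652, 'k1': 0.034405457735527306, 'world_from_camera': array([[-0.90107965, -0.27851753,  0.3323905 ,  0.21912975],
       [-0.43362268,  0.56952956, -0.69828895,  0.65363729],
       [ 0.0051795 , -0.77334602, -0.63396301,  0.77085139],
       [ 0.        ,  0.        ,  0.        ,  1.        ]])}
```

View pics/scene0.png

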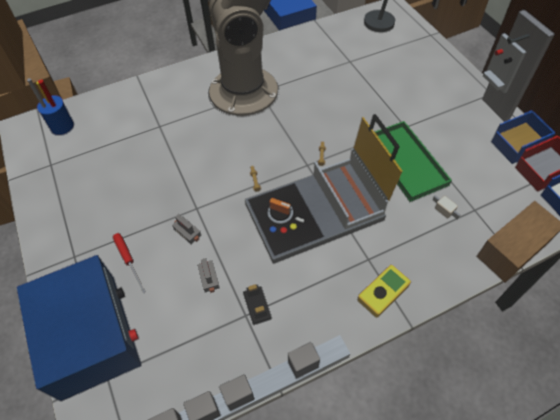

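View pics/side0.png

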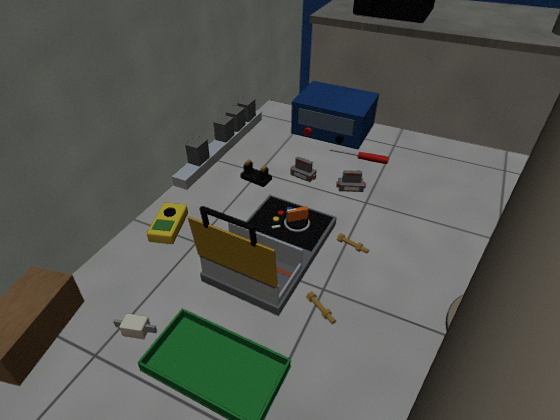

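Scene: two carriers at about (187,228) and (208,275), tester at (315,205) with the cover open, knob at (280,208), tray at (410,160). Side: the same two carriers at (303,168) and (351,182). The grey blocks on the far rail look like background.

```bash
python3 - <<'E'
from h import *
p=cam("scene");q=cam("side")
for n,a,z in [("carr1",(187,228),.03),("carr2",(208,275),.03),("knob",(281,205),.07),("deckNL",(246,200),.03),("deckFL",(275,258),.03),("deckFR",(385,215),.03),("traynear",(375,128),.03),("tray2",(408,123),.03),("tray3",(450,187),.03),("tray4",(415,198),.03),("rail",(305,358),.03)]:
    print(n,onz(p,*a,z).round(3))
print(tri(p,(281,203),q,(298,214)), "bar",tri(p,(383,138),q,(229,217)))
im=r.grab_frame("scene"); b=r.grab_frame("side")
A=cv2.resize(im[150:300,150:400],None,fx=3,fy=3,interpolation=cv2.INTER_CUBIC)
B=cv2.resize(b[140:310,190:380],None,fx=3.5,fy=3.5,interpolation=cv2.INTER_CUBIC)
cv2.imwrite("pics/s1.png",A);
print(r.get_obs()['tcp_pos'],proj(p,[.176,.651,.245]),cam("wrist"))
cv2.imwrite("pics/w0.png",r.grab_frame("wrist"))
E
```

```text
carr1 [ 0.453 -0.357  0.03 ]
carr2 [ 0.609 -0.355  0.03 ]
knob [ 0.522 -0.106  0.07 ]
deckNL [ 0.439 -0.176  0.03 ]
deckFL [ 0.64 -0.18  0.03]
deckFR [0.653 0.148 0.03 ]
traynear [0.365 0.293 0.03 ]
tray2 [0.392 0.399 0.03 ]
tray3 [0.654 0.368 0.03 ]
tray4 [0.642 0.255 0.03 ]
rail [ 0.906 -0.228  0.03 ]
(array([ 0.51404474, -0.10212761,  0.06668824]), np.float64(0.0008485689691507429)) bar (array([0.55718604, 0.15806656, 0.24513639]), np.float64(0.005284159440908412))
[0.17587648 0.65132985 0.24469362] [448.52343505   6.15523536] {'fx': 301.5769027963995, 'fy': 301.5769027963995, 'cx': 275.8807936673598, 'cy': 210.02285069223478, 'k1': -0.027591302470437187, 'world_from_camera': array([[ 2.61153062e-01,  9.32730307e-01,  2.48622712e-01,
         1.12361739e-01],
       [ 9.65297288e-01, -2.52216013e-01, -6.77364634e-02,
         6.68634675e-01],
       [-4.73223286e-04,  2.57684414e-01, -9.66229020e-01,
         3.73526958e-01],
       [ 0.00000000e+00,  0.00000000e+00,  0.00000000e+00,
         1.00000000e+00]])}
```

View pics/s1.png

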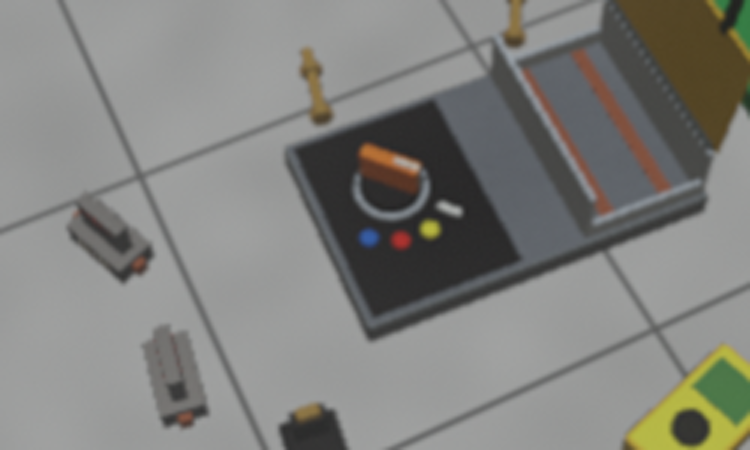

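View pics/w0.png

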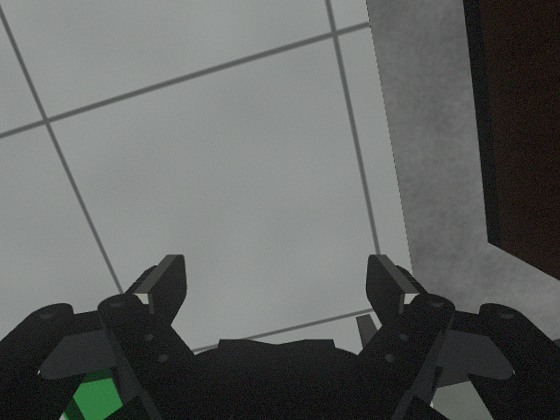

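The tester crop shows the markers clockwise from the white OFF dash: yellow, red, blue. So red is at about 1.0 rad. The wrist camera sits on the tool +x side. I'll move over the bench for wrist views.

```bash
cat >> h.py <<'E'
def mv(x,y,z,yaw=None):
    "row (cm,deg) from the measured pose to TCP x,y,z with tool y at azimuth yaw (rad, mod pi)"
    o=r.get_obs(); M=R.from_rotvec(o['orientation']).as_matrix()
    t=M.T@(np.array([x,y,z])-o['tcp_pos'])*100
    a=np.arctan2(M[1,1],M[0,1]); tw=0
    if yaw is not None:
        tw=-np.degrees((yaw-a+np.pi/2)%np.pi-np.pi/2)
    return np.round([*t,tw],2).tolist()
def st():
    o=r.get_obs(); M=R.from_rotvec(o['orientation']).as_matrix()
    print('t',round(o['clock'],2),'tcp',o['tcp_pos'].round(4),'yaw',round(np.arctan2(M[1,1],M[0,1]),4),'tilt',M[:2,2].round(4),'F',o['contact_force'].round(1),'w',round(o['grip_width'],4),'gf',round(o['gripper_force'],1),'j1,7',o['joints'][[0,6]].round(2))
E
python3 - <<'E'
from h import *
print(mv(.48,.3,.36,0.3), mv(.5,-.05,.36,0))
E
```

```text
[-38.52, -26.01, -11.49, 57.7] [-49.57, -59.28, -11.46, 74.89]
```

Call:
{"name": "move_arm", "arguments": {
  "rows": [-38.5, -26, -11.5, 57, -38.5, -26, -11.5, 57, -38.5, -26, -11.5, 57, -38.5, -26, -11.5, 57, -38.5, -26, -11.5, 57, -38.5, -26, -11.5, 57, -38.5, -26, -11.5, 57, -49.6, -59.3, -11.5, 75, -49.6, -59.3, -11.5, 75, -49.6, -59.3, -11.5, 75]
}}

```text
clock: 1.5
tcp_pos: [0.4765, 0.1423, 0.3554]
orientation: [-2.225, -2.217, -0.001]
contact_force: [0.7, -0.2, 0.1]
grip_width: 0.0849
gripper_force: 0.0
```

```bash
python3 - <<'E'
from h import *
st(); print(mv(.5,-.02,.36,0), mv(.53,-.33,.3,0))
E
```

```text
t 1.5 tcp [0.4765 0.1423 0.3554] yaw -0.0035 tilt [0.0003 0.0005] F [ 0.7 -0.2  0.1] w 0.0849 gf 0.0 j1,7 [-0.91 -0.37]
[-16.22, 2.41, -0.47, -0.2] [-47.21, 5.52, 5.52, -0.2]
```

Call:
{"name": "move_arm", "arguments": {
  "rows": [-16.5, 2.0, -1.0, 0, -16.5, 2.0, -1.0, 0, -16.5, 2.0, -1.0, 0, -16.5, 2.0, -1.0, 0, -16.5, 2.0, -1.0, 0, -16.5, 2.0, -1.0, 0]
}}

```text
clock: 2.25
tcp_pos: [0.4961, -0.0191, 0.365]
orientation: [-2.22, -2.222, 0.0]
contact_force: [-0.1, 0.6, -0.5]
grip_width: 0.0855
gripper_force: 0.0
```

```bash
python3 - <<'E'
from h import *
import pickle
st(); p=cam("wrist"); im=r.grab_frame("wrist"); cv2.imwrite("pics/w1.png",im); pickle.dump(p,open("w1.pkl","wb"))
print(mv(.55,-.34,.3,0))
E
```

```text
t 2.25 tcp [ 0.4961 -0.0191  0.365 ] yaw 0.0006 tilt [-0.0005  0.0002] F [-0.1  0.6 -0.5] w 0.0855 gf 0.0 j1,7 [-0.72 -0.03]
[-32.09, 5.37, 6.5, 0.03]
```

View pics/w1.png

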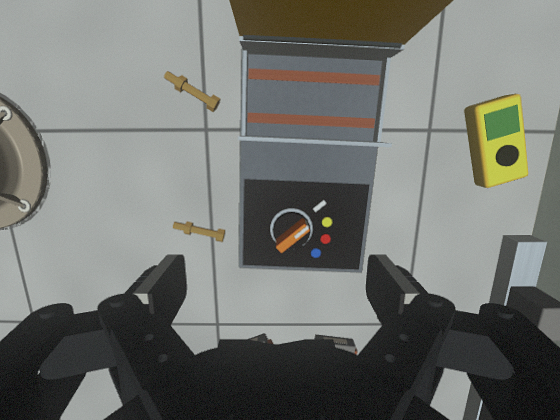

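The wrist view shows the whole tester. The copper bars are at (313,77) and (312,121), knob at (293,232), dash (320,206), yellow (327,222), red (325,239), blue (316,253). Next, the carriers.

Call:
{"name": "move_arm", "arguments": {
  "rows": [-26, 4, 6, 0, -26, 4, 6, 0, -26, 4, 6, 0, -26, 4, 6, 0, -26, 4, 6, 0, -26, 4, 6, 0, -26, 4, 6, 0]
}}

```text
clock: 3.18
tcp_pos: [0.5363, -0.2789, 0.3051]
orientation: [-2.221, -2.221, -0.001]
contact_force: [-0.4, 0.2, 1.1]
grip_width: 0.0852
gripper_force: 0.0
```

```bash
python3 - <<'E'
from h import *
import pickle
st(); p=cam("wrist"); im=r.grab_frame("wrist"); cv2.imwrite("pics/w2.png",im); pickle.dump(p,open("w2.pkl","wb"))
p=pickle.load(open("w1.pkl","rb")); im=cv2.imread("pics/w1.png"); hsv=cv2.cvtColor(im,cv2.COLOR_BGR2HSV)
def blobs(lo,hi,amin=20,roi=(220,20,420,275)):
    m=cv2.inRange(hsv,lo,hi); z=np.zeros_like(m); x0,y0,x1,y1=roi; z[y0:y1,x0:x1]=m[y0:y1,x0:x1]
    cs=cv2.findContours(z,cv2.RETR_EXTERNAL,cv2.CHAIN_APPROX_NONE)[0]
    return [c for c in cs if cv2.contourArea(c)>=amin]
for n,lo,hi,z in [("red/copper",(0,110,60),(14,255,255),.033),("red2",(172,110,60),(180,255,255),.034),("yel",(22,120,120),(34,255,255),.034),("blue",(100,120,80),(125,255,255),.034)]:
    for c in blobs(lo,hi):
        (u,v),(w,h),a=cv2.minAreaRect(c); M=cv2.moments(c); u=M['m10']/M['m00'];v=M['m01']/M['m00']
        print(n,round(u,1),round(v,1),round(w),round(h),round(a),cv2.contourArea(c),onz(p,u,v,z).round(4))
E
```

```text
t 3.17 tcp [ 0.5363 -0.2789  0.3051] yaw 0.0003 tilt [-0.0001  0.001 ] F [-0.4  0.2  1.1] w 0.0852 gf 0.0 j1,7 [-0.22  0.66]
red/copper 325.2 238.5 9 10 90 73.0 [ 0.5752 -0.1241  0.033 ]
red/copper 289.6 233.5 15 40 51 252.5 [ 0.5173 -0.1156  0.033 ]
red/copper 311.3 119.8 126 9 3 989.5 [0.5472 0.0607 0.033 ]
red/copper 313.4 76.4 129 10 3 1091.0 [0.5485 0.1203 0.033 ]
yel 326.5 221.6 9 9 90 68.5 [ 0.576  -0.0952  0.034 ]
blue 315.5 252.5 9 9 90 66.0 [ 0.5602 -0.1481  0.034 ]
```

View pics/w2.png

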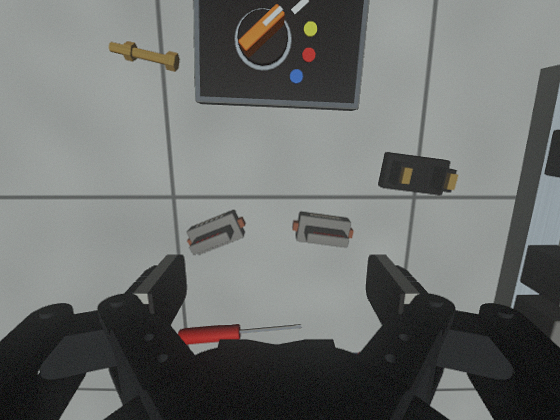

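Carriers are at (216,231) and (323,229) in this view. I'll take a closer second one from another place.

Call:
{"name": "move_arm", "arguments": {
  "rows": [-10, 0, 7, 0, -10, 0, 7, 0, -10, 0, 7, 0, -10, 0, 7, 0, -10, 0, 7, 0]
}}

```text
clock: 3.85
tcp_pos: [0.537, -0.3789, 0.2364]
orientation: [2.219, 2.222, 0.003]
contact_force: [0.2, 0.2, -0.1]
grip_width: 0.0852
gripper_force: 0.0
```

```bash
python3 - <<'E'
from h import *
import pickle
st(); p=cam("wrist"); im=r.grab_frame("wrist"); cv2.imwrite("pics/w3.png",im); pickle.dump(p,open("w3.pkl","wb"))
a=cv2.imread("pics/w2.png")[195:265,170:370]
q=[proj(p,[x,y,.03]) for x,y in((.453,-.357),(.609,-.355))]; print(q)
u=int((q[0][0]+q[1][0])/2);v=int((q[0][1]+q[1][1])/2); b=im[max(0,v-70):v+70,u-130:u+130]; print("origin",u-130,max(0,v-70))
A=cv2.resize(a,None,fx=3.9,fy=3.9,interpolation=cv2.INTER_CUBIC)[:, :780];B=cv2.resize(b,None,fx=3,fy=3,interpolation=cv2.INTER_CUBIC)[:320]
print(A.shape,B.shape)
C=np.zeros((A.shape[0]+B.shape[0],780,3),np.uint8);C[:A.shape[0],:A.shape[1]]=A;C[A.shape[0]:,:B.shape[1]]=B
cv2.imwrite("pics/c3.png",C)
E
```

```text
t 3.85 tcp [ 0.537  -0.3789  0.2364] yaw 0.0011 tilt [0.0022 0.0004] F [ 0.2  0.2 -0.1] w 0.0852 gf 0.0 j1,7 [0.01 0.87]
[array([200.76741017, 170.31323185]), array([340.99818737, 168.55454205])]
origin 140 99
(273, 780, 3) (320, 780, 3)
```

View pics/c3.png

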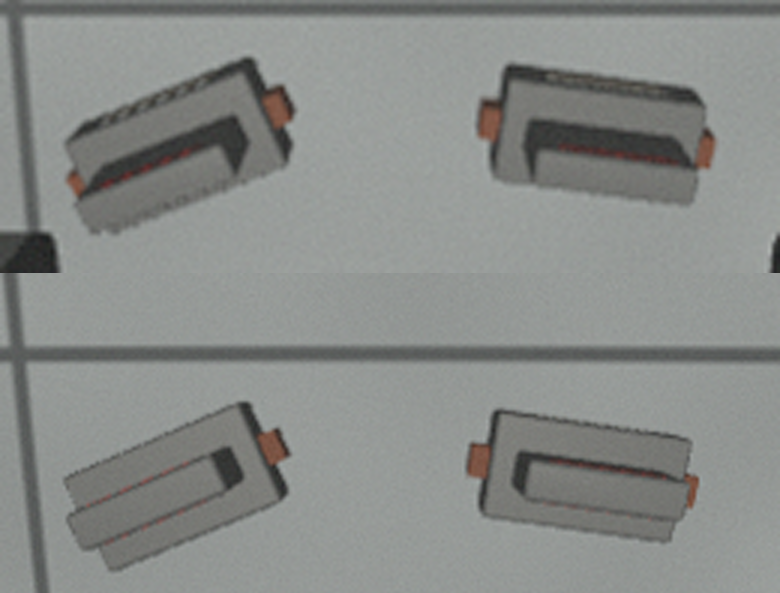

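In the crops the fin-top centres are (159.5,192) and (614,176) in the upper view, and (146,501) and (608,490) in the lower one. I'll triangulate from those.

```bash
cat > m.py <<'E'
from h import *
import pickle
p2,p3=[pickle.load(open(f"w{i}.pkl","rb")) for i in(2,3)]
f2=lambda x,y:(170+x/3.9,195+y/3.9); f3=lambda x,y:(140+x/3,99+(y-273)/3)
F=[([(78,207),(225,148),(240,178),(95,235)],[(67,517),(210,453),(225,485),(83,550)]),
   ([(535,150),(697,170),(692,204),(532,180)],[(530,458),(690,485),(687,518),(526,498)])]
for A,B in F:
    A=np.array(A,float);B=np.array(B,float)
    print("c",*tri(p2,f2(*A.mean(0)),p3,f3(*B.mean(0))))
    for p,f,C in((p2,f2,A),(p3,f3,B)):
        W=np.array([onz(p,*f(*c),.061) for c in C]); d=W[1]+W[2]-W[0]-W[3]
        print("  ",W.mean(0).round(4),"az",np.arctan2(d[1],d[0]).round(3),"len",(np.linalg.norm(d)/2).round(4))
Y,Rd,B=[np.array(v) for v in((.576,-.0952),(.5752,-.1241),(.5602,-.1481))]
from scipy.optimize import least_squares
s=least_squares(lambda c:[np.linalg.norm(c-m)-.058 for m in(Y,Rd,B)],[.515,-.1]); k=s.x
print("knob",k.round(4),s.fun.round(4),"az",[np.degrees(np.arctan2(*(m-k)[::-1])).round(1) for m in(Y,Rd,B)])
p1=pickle.load(open("w1.pkl","rb"))
# tester frame check from bars, knob
print("dash",onz(p1,320,206,.03)[:2], np.degrees(np.arctan2(*(onz(p1,320,206,.03)[:2]-k)[::-1])))
for u,v in((240,267),(362,271)): print("deck",onz(p1,u,v,.03).round(4))
im=cv2.imread("pics/w1.png"); print([ (np.argwhere(cv2.inRange(cv2.cvtColor(im,cv2.COLOR_BGR2HSV),(0,110,60),(14,255,255))[y0:y1,220:420])).mean(0) for y0,y1 in((60,95),(105,135))])
for y0,y1 in((60,95),(105,135)):
    m=cv2.inRange(cv2.cvtColor(im,cv2.COLOR_BGR2HSV),(0,110,60),(14,255,255))[y0:y1,220:420]
    a=np.argwhere(m); W=np.array([onz(p1,220+u,y0+v,.033)[:2] for v,u in a]); c=W.mean(0); _,_,V=np.linalg.svd(W-c)
    t=(W-c)@V[0]; print("bar",c.round(4),"az",np.arctan(V[0][1]/V[0][0]).round(4),"len",(t.max()-t.min()).round(4),"ends",(c+V[0]*t.max()).round(4),(c+V[0]*t.min()).round(4))
E
python3 m.py
```

```text
c [ 0.45080465 -0.35659926  0.06850197] 0.001012616052855526
   [ 0.4494 -0.3595  0.061 ] az 0.393 len 0.055
   [ 0.4479 -0.3579  0.061 ] az 0.412 len 0.0545
c [ 0.60381353 -0.35387511  0.06054374] 0.0008781164660223253
   [ 0.6034 -0.3536  0.061 ] az -0.144 len 0.0553
   [ 0.6043 -0.3539  0.061 ] az -0.142 len 0.0553
knob [ 0.5194 -0.1071] [-0.0002  0.0003 -0.0002] az [np.float64(11.9), np.float64(-16.9), np.float64(-45.1)]
dash [ 0.56517288 -0.07047721] 38.68345435848475
deck [ 0.435  -0.1761  0.03  ]
deck [ 0.6405 -0.1835  0.03  ]
[array([16.43043124, 93.34662327]), array([14.84341637, 91.27758007])]
bar [0.5485 0.1204] az -0.0423 len 0.1846 ends [0.6413 0.1164] [0.4568 0.1242]
bar [0.5472 0.0608] az -0.0445 len 0.1856 ends [0.6396 0.0567] [0.4542 0.0649]
```

```bash
python3 - <<'E'
from h import *
print(mv(.6038,-.3537,.14,1.428),mv(.6038,-.3537,.046,1.428))
E
```

```text
[2.53, 6.68, 9.65, -81.77] [2.53, 6.66, 19.05, -81.77]
```

Call:
{"name": "move_arm", "arguments": {
  "rows": [2.5, 6.7, 9.6, -81.8, 2.5, 6.7, 9.6, -81.8, 2.5, 6.7, 9.6, -81.8, 2.5, 6.7, 9.6, -81.8, 2.5, 6.7, 9.6, -81.8, 2.5, 6.7, 9.6, -81.8, 2.5, 6.7, 9.6, -81.8, 2.5, 6.7, 9.6, -81.8, 2.5, 6.7, 9.6, -81.8, 2.5, 6.7, 9.6, -81.8]
}}

```text
clock: 5.15
tcp_pos: [0.6029, -0.3553, 0.1397]
orientation: [0.23, 3.132, -0.0]
contact_force: [-0.1, 0.4, 0.4]
grip_width: 0.0852
gripper_force: 0.0
```

```bash
python3 - <<'E'
from h import *
st();print(mv(.6038,-.3537,.046,1.428))
p=cam("wrist"); im=r.grab_frame("wrist"); cv2.imwrite("pics/w4.png",im)
print(proj(p,[.6038,-.3537,.061]),proj(p,[.6038+.028*np.cos(.143),-.3537-.028*np.sin(.143),.061]))
E
```

```text
t 5.15 tcp [ 0.6029 -0.3553  0.1397] yaw 1.4242 tilt [ 0.0007 -0.0001] F [-0.1  0.4  0.4] w 0.0852 gf 0.0 j1,7 [0.23 2.05]
[-0.06, 0.17, 9.37, -0.22]
[278.01036916 224.83376434] [278.08792443 260.5866842 ]
```

View pics/w4.png

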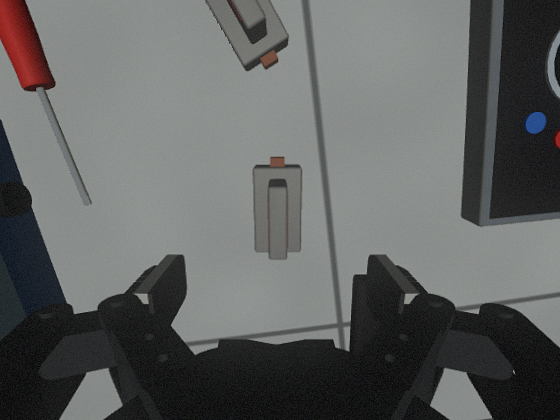

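The fin is centred at (278,222) between the fingers, as predicted. Descend and grip.

Call:
{"name": "move_arm", "arguments": {
  "rows": [0, 0.2, 5, 0, 0, 0.2, 8, 0, 0, 0.2, 9.4, 0, 0, 0.2, 9.4, 0]
}}

```text
clock: 5.7
tcp_pos: [0.6025, -0.3537, 0.0447]
orientation: [-0.228, -3.132, -0.0]
contact_force: [-0.4, -0.3, -0.0]
grip_width: 0.0855
gripper_force: 0.0
```

Call:
{"name": "move_arm", "arguments": {
  "rows": [0, 0, 0, 0, 0, 0, 0, 0, 0, 0, 0, 0, 0, 0, 0, 0, 0, 0, 0, 0, 0, 0, 0, 0],
  "fingers": 0,
  "newtons": 40
}}

```text
clock: 6.45
tcp_pos: [0.603, -0.3541, 0.0457]
orientation: [0.228, 3.133, -0.0]
contact_force: [0.0, -0.3, 4.8]
grip_width: 0.0133
gripper_force: 41.8
```

```bash
python3 - <<'E'
from h import *
st();print(mv(.6038,-.3537,.22,1.428))
E
```

```text
t 6.45 tcp [ 0.603  -0.3541  0.0457] yaw 1.4255 tilt [ 0.0006 -0.0003] F [ 0.  -0.3  4.8] w 0.0133 gf 41.8 j1,7 [0.25 2.08]
[-0.08, 0.05, -17.43, -0.14]
```

```bash
python3 - <<'E'
from h import *
print(mv(.62,-.2,.22,.7),mv(.5877,.0849,.20,-.042))
E
```

```text
[0.54, 15.49, -17.43, 41.57] [7.86, 43.22, -15.44, 84.08]
```

Call:
{"name": "move_arm", "arguments": {
  "rows": [0, 0, -6, 0, 0, 0, -12, 0, 0, 5, -17, 10, 0.5, 10, -17.5, 20, 0.5, 15, -17.5, 30, 2, 20, -16, 40, 3, 25, -15.5, 50, 4, 30, -15.5, 60, 5, 35, -15.5, 70, 7, 40, -15.5, 80]
}}

```text
clock: 7.7
tcp_pos: [0.591, 0.0538, 0.1997]
orientation: [-2.195, -2.248, 0.001]
contact_force: [-0.1, 0.6, -1.9]
grip_width: 0.0133
gripper_force: 40.9
```

```bash
python3 - <<'E'
from h import *
st();print(mv(.5877,.0849,.16,-.042))
E
```

```text
t 7.7 tcp [0.591  0.0538 0.1997] yaw 0.0238 tilt [-0.0003 -0.0003] F [-0.1  0.6 -1.9] w 0.0133 gf 40.9 j1,7 [-0.69  0.13]
[3.12, -0.26, 3.97, 3.77]
```

Call:
{"name": "move_arm", "arguments": {
  "rows": [3.1, -0.3, 2, 3.8, 3.1, -0.3, 4, 3.8, 3.1, -0.3, 4, 3.8, 3.1, -0.3, 4, 3.8]
}}

```text
clock: 8.2
tcp_pos: [0.5878, 0.0811, 0.1607]
orientation: [2.264, 2.177, -0.0]
contact_force: [0.6, 0.1, -0.6]
grip_width: 0.0136
gripper_force: 40.8
```

```bash
python3 - <<'E'
from h import *
st();print(mv(.5877,.0849,.082,-.042),mv(.5877,.0849,.076,-.042))
p=cam("side"); b=r.grab_frame("side"); cv2.imwrite("pics/s5.png",cv2.resize(b[150:330,170:380],None,fx=3,fy=3,interpolation=cv2.INTER_CUBIC))
E
```

```text
t 8.2 tcp [0.5878 0.0811 0.1607] yaw -0.0392 tilt [ 0.0005 -0.0007] F [ 0.6  0.1 -0.6] w 0.0136 gf 40.8 j1,7 [-0.72  0.06]
[0.38, -0.03, 7.87, 0.16] [0.39, -0.03, 8.47, 0.16]
```

View pics/s5.png

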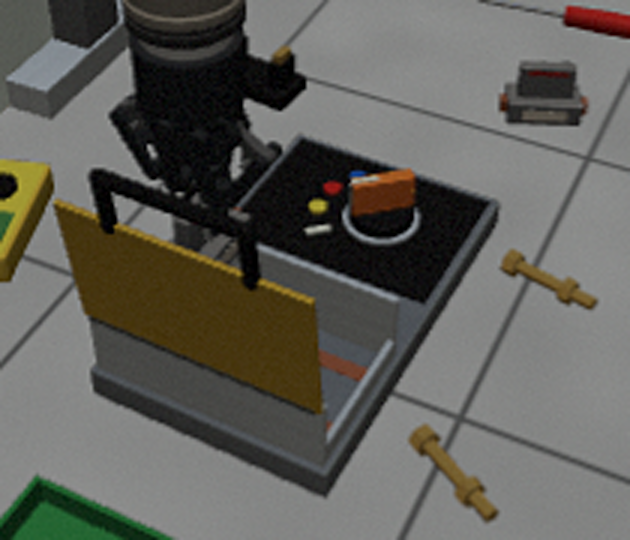

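The gripper is clear in front of the cover and over the bay. Lowering.

Call:
{"name": "move_arm", "arguments": {
  "rows": [0.2, 0, 3, 0, 0.2, 0, 6, 0, 0.2, 0, 7.6, 0, 0.2, 0, 7.9, 0, 0.2, 0, 8.1, 0, 0.2, 0, 8.1, 0]
}}

```text
clock: 9.0
tcp_pos: [0.5882, 0.0849, 0.0801]
orientation: [2.262, 2.18, 0.002]
contact_force: [0.4, -0.2, -1.4]
grip_width: 0.0136
gripper_force: 40.8
```

```bash
python3 - <<'E'
from h import *
st();print(mv(.5877,.0849,.076,-.042))
E
```

```text
t 9.0 tcp [0.5882 0.0849 0.0801] yaw -0.037 tilt [0.0014 0.0004] F [ 0.4 -0.2 -1.4] w 0.0136 gf 40.8 j1,7 [-0.66  0.13]
[-0.01, -0.05, 0.41, 0.29]
```

Call:
{"name": "move_arm", "arguments": {
  "rows": [0, 0, 0.1, 0.3, 0, 0, 0.2, 0.3, 0, 0, 0.2, 0.3]
}}

```text
clock: 9.38
tcp_pos: [0.5875, 0.085, 0.0773]
orientation: [-2.268, -2.174, -0.0]
contact_force: [0.4, 0.8, -2.1]
grip_width: 0.0139
gripper_force: 40.8
```

Call:
{"name": "move_arm", "arguments": {
  "rows": [0, 0, 0.1, 0, 0, 0, 0.15, 0, 0, 0, 0.15, 0]
}}

```text
clock: 9.75
tcp_pos: [0.5875, 0.0849, 0.0757]
orientation: [-2.268, -2.174, 0.0]
contact_force: [0.3, 0.2, -1.2]
grip_width: 0.0132
gripper_force: 41.0
```

Call:
{"name": "move_arm", "arguments": {
  "rows": [0, 0, 0.1, 0, 0, 0, 0.1, 0]
}}

```text
clock: 10.0
tcp_pos: [0.5875, 0.0849, 0.0757]
orientation: [-2.267, -2.174, -0.001]
contact_force: [-4.8, 1.1, 9.8]
grip_width: 0.0135
gripper_force: 42.3
```

Call:
{"name": "move_arm", "arguments": {
  "rows": [0, 0, 0, 0, 0, 0, 0, 0, 0, 0, 0, 0, 0, 0, -4, 0, 0, 0, -10, 0, 0, 0, -14, 0, 0, 0, -15, 0],
  "fingers": 0.5
}}

```text
clock: 10.88
tcp_pos: [0.589, 0.0849, 0.2275]
orientation: [2.267, 2.172, 0.007]
contact_force: [0.5, 1.1, 0.2]
grip_width: 0.043
gripper_force: 0.0
```

```bash
python3 - <<'E'
from h import *
import pickle
st();print(mv(.52,-.2,.22,-.7), mv(.4487,-.3585,.14,-1.17),mv(.4487,-.3585,.14,1.17))
p=cam("wrist"); im=r.grab_frame("wrist"); cv2.imwrite("pics/w6.png",im); pickle.dump(p,open("w6.pkl","wb"))
# scene view: track carrier1
im=r.grab_frame("scene"); cv2.imwrite("pics/s6.png",im)
E
```

```text
t 10.88 tcp [0.589  0.0849 0.2275] yaw -0.0424 tilt [0.0045 0.0016] F [0.5 1.1 0.2] w 0.043 gf 0.0 j1,7 [-0.77  0.01]
[-28.76, -5.69, 0.68, 37.68] [-44.91, -12.18, 8.62, 64.61] [-44.91, -12.18, 8.62, -69.46]
```

View pics/w6.png

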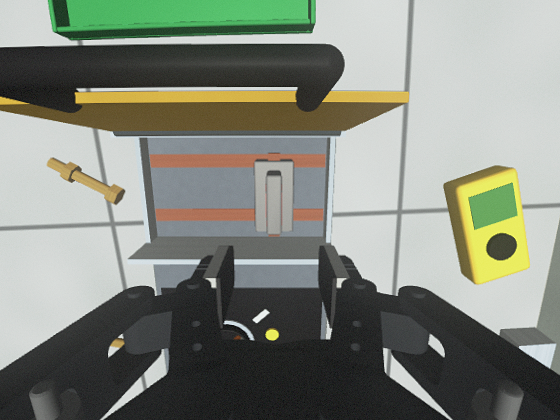

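Carrier 2 stands in the bay at (273,195), bridging both bars. Now carrier 1.

Call:
{"name": "move_arm", "arguments": {
  "rows": [-6, -1, 0, 10, -12, -3, 0, 20, -18, -5, 0, 30, -24, -7, 0, 40, -30, -9, 0, 50, -36, -11, 3, 60, -42, -12.2, 6, 64.6, -44.9, -12.2, 8.6, 64.6, -44.9, -12.2, 8.6, 64.6, -44.9, -12.2, 8.6, 64.6],
  "fingers": 1
}}

```text
clock: 12.22
tcp_pos: [0.446, -0.3579, 0.1374]
orientation: [-3.077, -0.625, 0.003]
contact_force: [0.4, 0.2, 0.6]
grip_width: 0.0855
gripper_force: 0.0
```

```bash
python3 - <<'E'
from h import *
import pickle
st();print(mv(.4487,-.3585,.046,-1.17))
p=cam("wrist"); im=r.grab_frame("wrist"); cv2.imwrite("pics/w7.png",im); pickle.dump(p,open("w7.pkl","wb"))
d=np.array([np.cos(.4),np.sin(.4),0]);c=np.array([.4487,-.3585,.061]);print(proj(p,c),proj(p,c+.028*d),proj(p,c-.028*d))
E
```

```text
t 12.22 tcp [ 0.446  -0.3579  0.1374] yaw -1.1701 tilt [-0.0024  0.0013] F [0.4 0.2 0.6] w 0.0855 gf 0.0 j1,7 [-0.08 -0.05]
[0.24, 0.18, 9.14, -0.01]
[279.30201425 220.01275029] [279.43161348 180.97342162] [279.17808124 256.47506808]
```

View pics/w7.png

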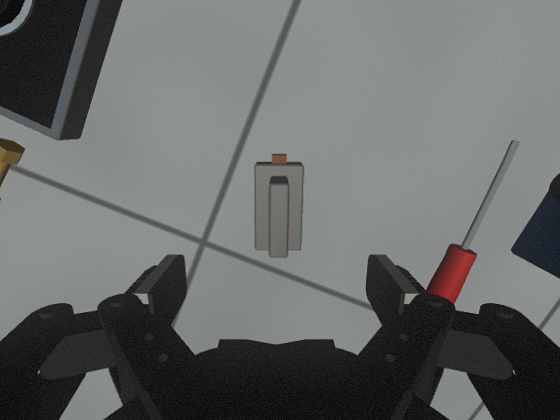

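The fin is at (279,221), as predicted. Grip it.

Call:
{"name": "move_arm", "arguments": {
  "rows": [0.2, 0.2, 5, 0, 0.2, 0.2, 8, 0, 0.2, 0.2, 9.1, 0, 0.2, 0.2, 9.1, 0]
}}

```text
clock: 12.78
tcp_pos: [0.4499, -0.3589, 0.048]
orientation: [-3.078, -0.628, -0.0]
contact_force: [-0.0, 0.3, 0.6]
grip_width: 0.0853
gripper_force: 0.0
```

Call:
{"name": "move_arm", "arguments": {
  "rows": [0, 0, 0, 0, 0, 0, 0, 0, 0, 0, 0, 0, 0, 0, 0, 0, 0, 0, 0, 0, 0, 0, 0, 0],
  "fingers": 0,
  "newtons": 40
}}

```text
clock: 13.52
tcp_pos: [0.4493, -0.3595, 0.0479]
orientation: [-3.078, -0.626, -0.0]
contact_force: [-0.2, 1.3, 4.2]
grip_width: 0.0133
gripper_force: 46.3
```

```bash
python3 - <<'E'
from h import *
st();print(mv(.5,-.2,.22,-.7),mv(.5077,.0883,.20,-.042))
E
```

```text
t 13.53 tcp [ 0.4493 -0.3595  0.0479] yaw -1.1696 tilt [0.0001 0.0003] F [-0.2  1.3  4.2] w 0.0133 gf 46.3 j1,7 [0.02 0.04]
[10.9, -12.71, -17.2, -26.91] [22.86, -38.95, -15.19, -64.61]
```

Call:
{"name": "move_arm", "arguments": {
  "rows": [0, 0, -6, 0, 0, 0, -12, 0, 2, -5, -15, -10, 5, -10, -15, -20, 8, -15, -15, -30, 11, -20, -15, -40, 14, -25, -15, -50, 17, -30, -15, -60, 20, -34, -15.2, -64.6, 22.8, -39, -15.2, -64.6]
}}

```text
clock: 14.78
tcp_pos: [0.5072, 0.0895, 0.1998]
orientation: [2.268, 2.173, 0.001]
contact_force: [1.1, 0.4, -3.1]
grip_width: 0.0132
gripper_force: 45.5
```

```bash
python3 - <<'E'
from h import *
st();print(mv(.5077,.0883,.16,-.042))
E
```

```text
t 14.78 tcp [0.5072 0.0895 0.1998] yaw -0.0426 tilt [ 0.0007 -0.    ] F [ 1.1  0.4 -3.1] w 0.0132 gf 45.5 j1,7 [-0.87 -0.07]
[-0.12, 0.05, 3.98, -0.03]
```

Call:
{"name": "move_arm", "arguments": {
  "rows": [-0.1, 0, 4, 0, -0.1, 0, 8, 0, -0.1, 0, 10.5, 0, -0.1, 0, 11.5, 0, -0.1, 0, 12, 0, -0.1, 0, 12, 0]
}}

```text
clock: 15.52
tcp_pos: [0.5073, 0.0875, 0.0802]
orientation: [2.268, 2.174, 0.001]
contact_force: [-0.3, -0.0, -2.4]
grip_width: 0.0132
gripper_force: 45.4
```

Call:
{"name": "move_arm", "arguments": {
  "rows": [0, 0, 0.1, 0, 0, 0, 0.2, 0, 0, 0, 0.2, 0]
}}

```text
clock: 15.9
tcp_pos: [0.507, 0.0876, 0.078]
orientation: [2.268, 2.174, 0.001]
contact_force: [-0.7, 0.1, -2.6]
grip_width: 0.0129
gripper_force: 45.4
```

Call:
{"name": "move_arm", "arguments": {
  "rows": [0, 0, 0.1, 0, 0, 0, 0.1, 0]
}}

```text
clock: 16.15
tcp_pos: [0.507, 0.0876, 0.0778]
orientation: [-2.267, -2.173, -0.001]
contact_force: [-4.3, 0.5, 11.7]
grip_width: 0.0134
gripper_force: 47.5
```

Call:
{"name": "move_arm", "arguments": {
  "rows": [0, 0, 0, 0, 0, 0, 0, 0, 0, 0, 0, 0, 0, 0, -4, 0, 0, 0, -10, 0, 0, 0, -14, 0, 0, 0, -15, 0, 0, 0, -15, 0],
  "fingers": 0.5
}}

```text
clock: 17.15
tcp_pos: [0.5068, 0.0877, 0.2266]
orientation: [-2.267, -2.174, -0.001]
contact_force: [0.0, -0.4, -0.1]
grip_width: 0.0429
gripper_force: 0.0
```

```bash
python3 - <<'E'
from h import *
import pickle
st();
p=cam("wrist"); im=r.grab_frame("wrist"); cv2.imwrite("pics/w8.png",im); pickle.dump(p,open("w8.pkl","wb"))
p6=pickle.load(open("w6.pkl","rb"))
im6=cv2.imread("pics/w6.png")
for n,b in((6,im6),(8,im)): cv2.imwrite(f"pics/x{n}.png",b)
cv2.imwrite("pics/x68.png",np.hstack([im6[20:300,:400],im[20:300,160:]]))
E
```

```text
t 17.15 tcp [0.5068 0.0877 0.2266] yaw -0.0417 tilt [0.0002 0.0006] F [ 0.  -0.4 -0.1] w 0.0429 gf 0.0 j1,7 [-0.9  -0.09]
```

View pics/w8.png

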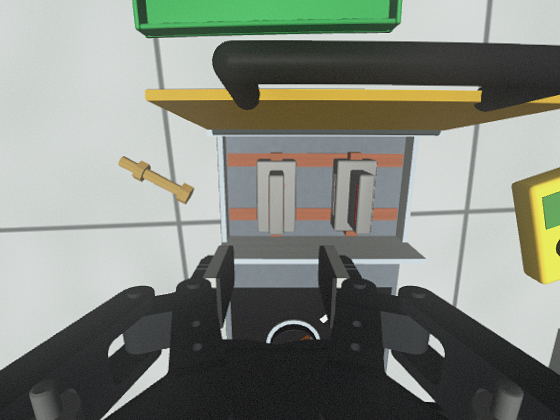

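Both carriers stand in the bay at (276,195) and (354,195). Now the cover angle.

```bash
python3 - <<'E'
from h import *
import pickle
p=pickle.load(open("w8.pkl","rb"))
yw=-.042; ex=np.array([np.cos(yw),np.sin(yw),0]); ey=np.array([-np.sin(yw),np.cos(yw),0])
bay=np.array([.5479,.0906,.03]); H=bay+ey*.0585+[0,0,.064]; print("hinge",H)
for u,v in((300,66),(400,66),(480,66)):
    o,d=ray(p,u,v); b=[(o-H)@ey,(o-H)[2]]; e=[d@ey,d[2]]
    A=np.dot(e,e);B=2*np.dot(b,e);C=np.dot(b,b)-.164**2; D=B*B-4*A*C
    for s in(-1,1):
        if D>0:
            t=(-B+s*D**.5)/2/A; P=o+t*d; print(u,P.round(4),"ang",round(np.arctan2((P-H)[2],-(P-H)@ey),3))
P0=cam("scene");P1=cam("side")
a=cv2.imread("pics/scene0.png");b=cv2.imread("pics/side0.png")
A=cv2.resize(a[105:175,350:410],None,fx=6,fy=6,interpolation=cv2.INTER_CUBIC);B=cv2.resize(b[200:260,190:265],None,fx=5.5,fy=5.5,interpolation=cv2.INTER_CUBIC)
C=np.zeros((420,780,3),np.uint8);C[:A.shape[0],:A.shape[1]]=A;C[:B.shape[0],365:365+B.shape[1]]=B; cv2.imwrite("pics/bar.png",np.clip(C*1.5,0,255).astype(np.uint8))
E
```

```text
hinge [0.55035628 0.14904841 0.094     ]
300 [0.5168 0.1714 0.2567] ang 1.699
300 [ 0.5419  0.2289 -0.0495] ang -2.076
400 [0.5472 0.1703 0.2566] ang 1.7
400 [ 0.6664  0.2243 -0.0491] ang -2.081
480 [0.572  0.1696 0.2566] ang 1.702
480 [ 0.7674  0.2214 -0.0484] ang -2.09
```

View pics/bar.png

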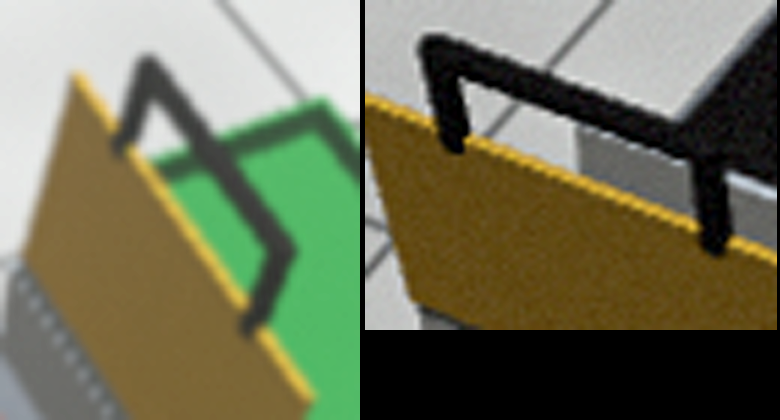

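```bash
python3 - <<'E'
from h import *
P0=cam("scene");P1=cam("side")
a=tri(P0,(374.7,115.8),P1,(251.8,227.6));b=tri(P0,(398,146.7),P1,(202.7,208.5));print(a,b,(a[0]+b[0])/2)
H=np.array([.5504,.149,.0965]);d=(a[0]+b[0])/2-H; print(np.hypot(d[1],d[2]),np.arctan2(d[2],-d[1]))
o=r.get_obs();print(mv(.5504,.16,.34,1.53),mv(.5504,.16,.34,-1.61))
E
```

```text
(array([0.49511238, 0.17381322, 0.25697476]), np.float64(0.0010395675754571827)) (array([0.60650862, 0.16910191, 0.25717742]), np.float64(0.002184519044829199)) [0.5508105  0.17145757 0.25707609]
0.16213889770796253 1.7097512606989256
[7.41, 4.1, -11.43, 89.95] [7.41, 4.1, -11.43, 89.85]
```

Bar at (0.551, 0.171, 0.257), cover angle about 1.70. Go above it with the tool turned by 90°.

Call:
{"name": "move_arm", "arguments": {
  "rows": [0, 0, -6, 10, 0, 0, -11.4, 20, 0, 1, -11.4, 30, 2, 2, -11.4, 40, 4, 3, -11.4, 50, 6, 4, -11.4, 60, 8, 4.1, -11.4, 70, 8.5, 4.1, -11.4, 80, 8.5, 4.1, -11.4, 90, 8.5, 4.1, -11.4, 90],
  "fingers": 0.7
}}

```text
clock: 18.45
tcp_pos: [0.5508, 0.1708, 0.3388]
orientation: [3.138, -0.064, -0.004]
contact_force: [0.2, 0.1, -0.2]
grip_width: 0.0597
gripper_force: 0.0
```

```bash
python3 - <<'E'
from h import *
import pickle
st();print(mv(.551,.1708,.252,-1.613))
p=cam("wrist"); im=r.grab_frame("wrist"); cv2.imwrite("pics/w9.png",im); pickle.dump(p,open("w9.pkl","wb"))
# dark/bar check on the calibrated pixel
print(proj(p,[.551,.1708,.257]))
E
```

```text
t 18.45 tcp [0.5508 0.1708 0.3388] yaw -1.6114 tilt [-0.0024 -0.0027] F [ 0.2  0.1 -0.2] w 0.0597 gf 0.0 j1,7 [-1.21 -1.67]
[0.04, -0.03, 8.68, 0.09]
[275.9848033  220.24356767]
```

View pics/w9.png

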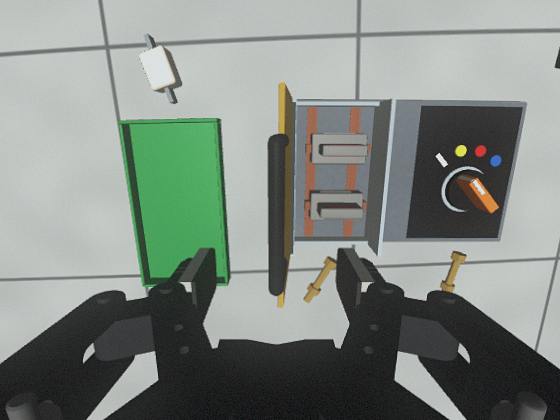

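The bar is at (276,215) between the fingers. Descend and grip it.

Call:
{"name": "move_arm", "arguments": {
  "rows": [0, 0, 4, 0, 0, 0, 7.5, 0, 0, 0, 8.7, 0, 0, 0, 8.7, 0]
}}

```text
clock: 19.0
tcp_pos: [0.5513, 0.1704, 0.2535]
orientation: [3.14, -0.065, -0.001]
contact_force: [-0.5, -0.3, 0.4]
grip_width: 0.06
gripper_force: 0.0
```

Call:
{"name": "move_arm", "arguments": {
  "rows": [0, 0, 0, 0, 0, 0, 0, 0, 0, 0, 0, 0, 0, 0, 0, 0, 0, 0, 0, 0],
  "fingers": 0,
  "newtons": 40
}}

```text
clock: 19.62
tcp_pos: [0.5519, 0.1708, 0.2546]
orientation: [-3.14, 0.066, -0.002]
contact_force: [-1.6, 0.5, 7.2]
grip_width: 0.0104
gripper_force: 39.0
```

```bash
cat > arc.py <<'E'
from h import *
import sys
a0,a1,n=float(sys.argv[1]),float(sys.argv[2]),int(sys.argv[3])
st(); o=r.get_obs(); M=R.from_rotvec(o['orientation']).as_matrix()
ey=np.array([.042,.9991,0])
f=lambda a: -ey*.164*np.cos(a)+np.array([0,0,.164*np.sin(a)+.0025*np.cos(a)])
for a in np.linspace(a0,a1,n+1)[1:]: print(round(a,2),(M.T@(f(a)-f(a0))*100).round(1))
E
python3 arc.py 1.70 0.0 20
```

```text
t 19.62 tcp [0.5519 0.1708 0.2546] yaw -1.6127 tilt [0.001  0.0007] F [-1.6  0.5  7.2] w 0.0104 gf 39.0 j1,7 [-1.14 -1.6 ]
1.62 [ 0.   1.4 -0.1]
1.53 [-0.   2.8 -0.2]
1.44 [-0.   4.2 -0.1]
1.36 [-0.   5.5  0.1]
1.27 [-0.   6.9  0.5]
1.19 [-0.   8.2  0.9]
1.1 [-0.   9.5  1.5]
1.02 [-0.  10.7  2.1]
0.94 [-0.  11.9  2.9]
0.85 [-0.  12.9  3.7]
0.76 [-0.  13.9  4.7]
0.68 [-0.  14.9  5.7]
0.6 [-0.  15.7  6.8]
0.51 [-0.  16.4  8. ]
0.43 [-0.  17.1  9.2]
0.34 [-0.  17.6 10.5]
0.26 [-0.  18.  11.8]
0.17 [-0.  18.3 13.2]
0.09 [-0.  18.5 14.6]
0.0 [-0.  18.5 16. ]
```

Call:
{"name": "move_arm", "arguments": {
  "rows": [0, 1.4, -0.1, 0, 0, 2.8, -0.2, 0, 0, 4.2, -0.1, 0, 0, 5.5, 0.1, 0, 0, 6.9, 0.5, 0, 0, 8.2, 0.9, 0, 0, 9.5, 1.5, 0, 0, 10.7, 2.1, 0, 0, 11.9, 2.9, 0, 0, 12.9, 3.7, 0]
}}

```text
clock: 20.88
tcp_pos: [0.5463, 0.0411, 0.2163]
orientation: [3.141, -0.066, 0.001]
contact_force: [3.4, 3.4, 0.7]
grip_width: 0.0106
gripper_force: 38.9
```

```bash
python3 arc.py 0.87 0.0 10
```

```text
t 20.88 tcp [0.5463 0.0411 0.2163] yaw -1.613 tilt [ 0.0008 -0.    ] F [3.4 3.4 0.7] w 0.0106 gf 38.9 j1,7 [-0.93 -1.36]
0.78 [-0.  1.  1.]
0.7 [-0.  2.  2.]
0.61 [-0.   2.9  3.1]
0.52 [-0.   3.6  4.3]
0.44 [-0.   4.3  5.6]
0.35 [-0.   4.8  6.9]
0.26 [-0.   5.3  8.2]
0.17 [-0.   5.6  9.6]
0.09 [-0.   5.8 11. ]
0.0 [-0.   5.8 12.4]
```

Call:
{"name": "move_arm", "arguments": {
  "rows": [0, 1, 1, 0, 0, 2, 2, 0, 0, 2.8, 3.1, 0, 0, 3.5, 4.3, 0, 0, 4.2, 5.6, 0, 0, 4.7, 6.9, 0, 0, 5.2, 8.2, 0, 0, 5.5, 9.6, 0, 0, 5.7, 11, 0, 0, 5.7, 12.2, 0]
}}

```text
clock: 22.12
tcp_pos: [0.5453, -0.0128, 0.0967]
orientation: [-3.135, 0.063, -0.002]
contact_force: [-9.7, 16.4, 59.4]
grip_width: 0.0101
gripper_force: 48.8
```

Call:
{"name": "move_arm", "arguments": {
  "rows": [0, 0, 0.1, 0, 0, 0, 0.2, 0, 0, 0, 0.3, 0, 0, 0, 0.3, 0]
}}

```text
clock: 22.62
tcp_pos: [0.5455, -0.0129, 0.096]
orientation: [-3.133, 0.063, -0.003]
contact_force: [-12.4, 14.8, 57.7]
grip_width: 0.0104
gripper_force: 49.0
```

The force says it is down on the walls. Relieve it, let go and rise.

Call:
{"name": "move_arm", "arguments": {
  "rows": [0, 0, -0.3, 0, 0, 0, -0.3, 0]
}}

```text
clock: 22.88
tcp_pos: [0.5453, -0.0129, 0.0966]
orientation: [-3.136, 0.062, -0.004]
contact_force: [-2.0, 11.9, 25.4]
grip_width: 0.0096
gripper_force: 45.6
```

Call:
{"name": "move_arm", "arguments": {
  "rows": [0, 0, 0, 0, 0, 0, 0, 0, 0, 0, 0, 0, 0, 0, -3, 0, 0, 0, -8, 0, 0, 0, -12, 0, 0, 0, -12, 0, 0, 0, -12, 0],
  "fingers": 0.4
}}

```text
clock: 23.88
tcp_pos: [0.5428, -0.0151, 0.2138]
orientation: [3.141, -0.066, -0.002]
contact_force: [-0.7, -0.3, -1.1]
grip_width: 0.0342
gripper_force: 0.0
```

```bash
python3 - <<'E'
from h import *
st();print(mv(.5194,-.1071,.2,-.864))
b=r.grab_frame("side"); cv2.imwrite("pics/s10.png",cv2.resize(b[170:310,190:350],None,fx=4,fy=4,interpolation=cv2.INTER_CUBIC))
E
```

```text
t 23.88 tcp [ 0.5428 -0.0151  0.2138] yaw -1.6129 tilt [-0.0015 -0.    ] F [-0.7 -0.3 -1.1] w 0.0342 gf 0.0 j1,7 [-0.84 -1.26]
[-1.95, 9.29, 1.38, -42.91]
```

View pics/s10.png

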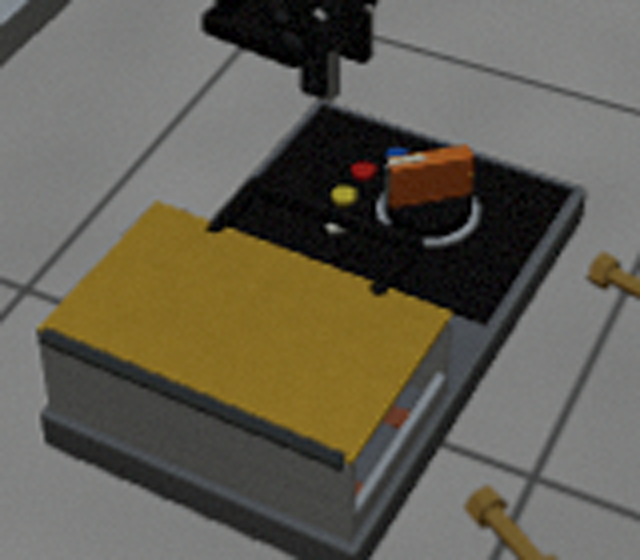

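The cover lies shut. Go above the knob.

Call:
{"name": "move_arm", "arguments": {
  "rows": [-1, 3, 1, -10, -1.5, 6, 1.4, -20, -2, 9.3, 1.4, -30, -2, 9.3, 1.4, -40, -2, 9.3, 1.4, -42.9, -2, 9.3, 1.4, -42.9, -2, 9.3, 1.4, -42.9, -2, 9.3, 1.4, -42.9],
  "fingers": 0.7
}}

```text
clock: 24.92
tcp_pos: [0.5195, -0.1071, 0.2004]
orientation: [-2.948, -1.086, 0.001]
contact_force: [0.3, 0.3, 0.1]
grip_width: 0.0598
gripper_force: 0.0
```

```bash
python3 - <<'E'
from h import *
import pickle
st(); p=cam("wrist"); im=r.grab_frame("wrist"); cv2.imwrite("pics/w11.png",im); pickle.dump(p,open("w11.pkl","wb"))
hsv=cv2.cvtColor(im,cv2.COLOR_BGR2HSV); 
for n,lo,hi in(("or",(6,120,150),(18,255,255)),("yel",(22,120,100),(34,255,255)),("red",(0,140,80),(4,255,255)),("blue",(100,120,80),(125,255,255))):
    m=cv2.inRange(hsv,lo,hi); cs=[c for c in cv2.findContours(m,cv2.RETR_EXTERNAL,cv2.CHAIN_APPROX_NONE)[0] if cv2.contourArea(c)>60]
    for c in cs:
        z=.079 if n=="or" else .034
        q=cv2.minAreaRect(c); W=np.array([onz(p,*x,z)[:2] for x in c[:,0]]); rr=cv2.minAreaRect((W*1000).astype(np.float32)); print(n,np.round(q[0],0),[np.round(v,1) for v in rr])
print(proj(p,[.5194,-.1071,.079]),mv(.5194,-.1071,.068,-.864))
E
```

```text
t 24.93 tcp [ 0.5195 -0.1071  0.2004] yaw -0.8646 tilt [-0.0007 -0.0002] F [0.3 0.3 0.1] w 0.0598 gf 0.0 j1,7 [-0.53 -0.46]
or [277. 206.] [array([ 519.9, -107.1]), array([55.7, 13.9]), np.float64(40.1)]
yel [306. 144.] [array([576.4, -95.5]), array([16. , 15.4]), np.float64(41.5)]
yel [98. 84.] [array([508.2, 125.4]), array([137.7, 195.7]), np.float64(87.9)]
red [327. 165.] [array([ 575.1, -124.1]), array([15.7, 15.6]), np.float64(42.5)]
blue [335. 192.] [array([ 560.2, -148.8]), array([15.3, 16.1]), np.float64(40.5)]
[276.76281815 207.74644173] [-0.01, -0.01, 13.25, -0.02]
```

View pics/w11.png

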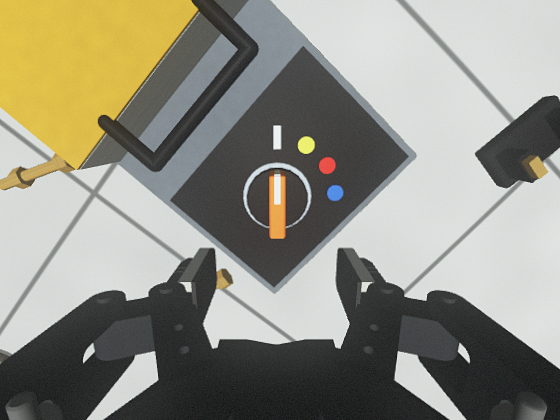

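The handle is centred at (277,206), pointing at OFF; red is at (327,165). I've now viewed 16 pictures, over the limit of 14, so from here I rely on numbers only. Gripping the knob.

Call:
{"name": "move_arm", "arguments": {
  "rows": [0, 0, 5, 0, 0, 0, 10, 0, 0, 0, 13, 0, 0, 0, 13.2, 0, 0, 0, 13.2, 0]
}}

```text
clock: 25.6
tcp_pos: [0.5204, -0.1075, 0.0696]
orientation: [2.947, 1.086, 0.001]
contact_force: [-0.1, 0.0, -0.4]
grip_width: 0.0599
gripper_force: 0.0
```

Call:
{"name": "move_arm", "arguments": {
  "rows": [0, 0, 0, 0, 0, 0, 0, 0, 0, 0, 0, 0, 0, 0, 0, 0, 0, 0, 0, 0],
  "fingers": 0,
  "newtons": 40
}}

```text
clock: 26.22
tcp_pos: [0.5205, -0.1074, 0.0697]
orientation: [2.947, 1.087, 0.003]
contact_force: [-0.3, 1.1, 8.1]
grip_width: 0.0135
gripper_force: 41.8
```

Call:
{"name": "move_arm", "arguments": {
  "rows": [0, 0, 0, 8, 0, 0, 0, 16, 0, 0, 0, 24, 0, 0, 0, 32, 0, 0, 0, 40, 0, 0, 0, 48, 0, 0, 0, 57.3, 0, 0, 0, 57.3, 0, 0, 0, 57.3, 0, 0, 0, 57.3]
}}

```text
clock: 27.48
tcp_pos: [0.5206, -0.1078, 0.0697]
orientation: [3.108, -0.46, 0.003]
contact_force: [-1.0, -0.4, 7.9]
grip_width: 0.0131
gripper_force: 41.7
```

```bash
python3 - <<'E'
from h import *
st(); p=cam("scene"); q=cam("wrist"); im=r.grab_frame("wrist"); cv2.imwrite("pics/w12.png",im)
E
```

```text
t 27.48 tcp [ 0.5206 -0.1078  0.0697] yaw -1.8646 tilt [ 0.0021 -0.0004] F [-1.  -0.4  7.9] w 0.0131 gf 41.7 j1,7 [-0.56 -1.06]
```

Call:
{"name": "move_arm", "arguments": {
  "rows": [0, 0, 0, 0, 0, 0, 0, 0, 0, 0, 0, 0, 0, 0, 0, 0, 0, 0, 0, 0, 0, 0, 0, 0, 0, 0, 0, 0, 0, 0, 0, 0, 0, 0, 0, 0, 0, 0, 0, 0]
}}

```text
clock: 28.78
tcp_pos: [0.5206, -0.1078, 0.0697]
orientation: [3.108, -0.46, 0.003]
contact_force: [-0.6, -1.1, 6.9]
grip_width: 0.0132
gripper_force: 41.7
```

Call:
{"name": "move_arm", "arguments": {
  "rows": [0, 0, 0, 0, 0, 0, 0, 0, 0, 0, 0, 0, 0, 0, 0, 0, 0, 0, 0, 0, 0, 0, 0, 0, 0, 0, 0, 0, 0, 0, 0, 0, 0, 0, 0, 0, 0, 0, 0, 0]
}}

```text
clock: 30.02
tcp_pos: [0.5206, -0.1078, 0.0697]
orientation: [3.108, -0.46, 0.003]
contact_force: [-0.2, -0.6, 5.9]
grip_width: 0.0133
gripper_force: 41.7
```

Call:
{"name": "move_arm", "arguments": {
  "rows": [0, 0, 0, -8, 0, 0, 0, -16, 0, 0, 0, -24, 0, 0, 0, -32, 0, 0, 0, -40, 0, 0, 0, -48, 0, 0, 0, -57.3, 0, 0, 0, -57.3, 0, 0, 0, -57.3, 0, 0, 0, -57.3]
}}

```text
clock: 31.28
tcp_pos: [0.5205, -0.1074, 0.0697]
orientation: [2.949, 1.082, 0.003]
contact_force: [-1.1, 0.4, 9.6]
grip_width: 0.0132
gripper_force: 41.9
```

Call:
{"name": "move_arm", "arguments": {
  "rows": [0, 0, 0, 0, 0, 0, 0, 0, 0, 0, 0, 0, 0, 0, 0, 0, 0, 0, -5, 0, 0, 0, -10, 0, 0, 0, -13, 0, 0, 0, -13, 0, 0, 0, -13, 0],
  "fingers": 0.7
}}

```text
clock: 32.4
tcp_pos: [0.5192, -0.1068, 0.198]
orientation: [-2.947, -1.087, 0.001]
contact_force: [-0.8, 0.4, 0.1]
grip_width: 0.0601
gripper_force: 0.0
```

```bash
python3 - <<'E'
from h import *
import pickle
st(); p=cam("wrist"); im=r.grab_frame("wrist"); cv2.imwrite("pics/w13.png",im); pickle.dump(p,open("w13.pkl","wb"))
hsv=cv2.cvtColor(im,cv2.COLOR_BGR2HSV); m=cv2.inRange(hsv,(6,120,150),(18,255,255))
for c in cv2.findContours(m,cv2.RETR_EXTERNAL,cv2.CHAIN_APPROX_NONE)[0]:
    if cv2.contourArea(c)>60:
        W=np.array([onz(p,*x,.079)[:2] for x in c[:,0]]); print([np.round(v,1) for v in cv2.minAreaRect((W*1000).astype(np.float32))])
print(mv(.5440,-.0145,.2,-1.613),mv(.5440,-.0145,.0945,-1.613))
# black bar in the wrist frame
q=proj(p,[.544,-.015,.097]); print(q, im[int(q[1])-12:int(q[1])+13:2,int(q[0])].sum(1))
# tray from w9: inner floor (green) contour
p9=pickle.load(open("w9.pkl","rb")); h9=cv2.cvtColor(cv2.imread("pics/w9.png"),cv2.COLOR_BGR2HSV); m=cv2.inRange(h9,(50,120,40),(80,255,255))
c=max(cv2.findContours(m,cv2.RETR_EXTERNAL,cv2.CHAIN_APPROX_NONE)[0],key=cv2.contourArea)
W=np.array([onz(p9,*x,.03)[:2] for x in c[:,0]]); print("tray w9",cv2.minAreaRect((W*1000).astype(np.float32)))
# tray from scene0: rim outline
p0=cam("scene"); h0=cv2.cvtColor(cv2.imread("pics/scene0.png"),cv2.COLOR_BGR2HSV); m=cv2.inRange(h0,(50,100,40),(80,255,255))
c=max(cv2.findContours(m,cv2.RETR_EXTERNAL,cv2.CHAIN_APPROX_NONE)[0],key=cv2.contourArea)
a=cv2.approxPolyDP(c,4,True)[:,0]; print("scene",[(x.tolist(),onz(p0,*x,.03)[:2].round(3).tolist()) for x in a])
p1=cam("side"); h1=cv2.cvtColor(cv2.imread("pics/side0.png"),cv2.COLOR_BGR2HSV); m=cv2.inRange(h1,(50,100,30),(80,255,255))
c=max(cv2.findContours(m,cv2.RETR_EXTERNAL,cv2.CHAIN_APPROX_NONE)[0],key=cv2.contourArea)
a=cv2.approxPolyDP(c,4,True)[:,0]; print("side",[(x.tolist(),onz(p1,*x,.03)[:2].round(3).tolist()) for x in a])
E
```

```text
t 32.4 tcp [ 0.5192 -0.1068  0.198 ] yaw -0.864 tilt [-0.0011  0.0004] F [-0.8  0.4  0.1] w 0.0601 gf 0.0 j1,7 [-0.54 -0.44]
[array([ 519.7, -107.5]), array([55.3, 13.5]), np.float64(40.2)]
[7.91, -5.4, -0.24, 42.91] [7.92, -5.38, 10.31, 42.91]
[203.30111381 110.17527455] [152 189 210 194 168 154 150 126 139 109 243 431 425]
tray w9 ((506.5213928222656, 321.5615234375), (139.21730041503906, 258.0609436035156), 88.77660369873047)
scene [([390, 130], [0.392, 0.331]), ([399, 145], [0.457, 0.322]), ([399, 179], [0.566, 0.251]), ([411, 196], [0.631, 0.248]), ([450, 180], [0.634, 0.383]), ([403, 127], [0.4, 0.375])]
side [([138, 362], [0.634, 0.388]), ([141, 370], [0.619, 0.398]), ([229, 419], [0.425, 0.403]), ([263, 419], [0.372, 0.378]), ([290, 359], [0.375, 0.257]), ([181, 309], [0.633, 0.254])]
```

Knob back at OFF (40.2°). The tray is centred at (0.5065, 0.3216), yaw about -0.02. Now back to the cover bar.

Call:
{"name": "move_arm", "arguments": {
  "rows": [3, -2, -0.2, 10, 6, -4, -0.2, 20, 7.9, -5.4, -0.2, 30, 7.9, -5.4, -0.2, 40, 7.9, -5.4, -0.2, 42.9, 7.9, -5.4, -0.2, 42.9, 7.9, -5.4, -0.2, 42.9],
  "fingers": 0.4
}}

```text
clock: 33.33
tcp_pos: [0.5443, -0.0151, 0.2001]
orientation: [3.14, -0.065, -0.002]
contact_force: [-0.0, 0.0, 0.2]
grip_width: 0.0341
gripper_force: 0.0
```

```bash
python3 - <<'E'
from h import *
st(); p=cam("wrist"); im=r.grab_frame("wrist"); cv2.imwrite("pics/w14.png",im)
print(mv(.5440,-.0145,.0945,-1.613))
q=proj(p,[.544,-.0145,.097]); print(q); v=int(q[1])
for dv in(-30,-15,0): print([int(x) for x in im[v+dv,int(q[0])-40:int(q[0])+41:4].sum(1)])
E
```

```text
t 33.33 tcp [ 0.5443 -0.0151  0.2001] yaw -1.6122 tilt [-0.0012 -0.0004] F [-0.   0.   0.2] w 0.0341 gf 0.0 j1,7 [-0.82 -1.24]
[-0.04, -0.06, 10.58, 0.03]
[275.61078508 213.20705753]
[449, 457, 453, 442, 456, 445, 439, 459, 150, 182, 171, 137, 437, 443, 462, 216, 218, 219, 209, 207, 198]
[452, 450, 455, 456, 451, 454, 451, 452, 154, 187, 162, 144, 447, 441, 418, 210, 203, 192, 218, 201, 201]
[460, 454, 447, 458, 451, 451, 442, 449, 165, 185, 173, 130, 434, 446, 381, 205, 201, 198, 196, 198, 185]
```

Call:
{"name": "move_arm", "arguments": {
  "rows": [0, 0, 4, 0, 0, 0, 8, 0, 0, 0, 10, 0, 0, 0, 10.5, 0, 0, 0, 10.5, 0]
}}

```text
clock: 34.0
tcp_pos: [0.5453, -0.0151, 0.0964]
orientation: [-3.141, 0.066, -0.002]
contact_force: [0.4, -0.4, 0.5]
grip_width: 0.0341
gripper_force: 0.0
```

Call:
{"name": "move_arm", "arguments": {
  "rows": [0, 0, 0, 0, 0, 0, 0, 0, 0, 0, 0, 0, 0, 0, 0, 0, 0, 0, 0, 0],
  "fingers": 0,
  "newtons": 40
}}

```text
clock: 34.62
tcp_pos: [0.5457, -0.0128, 0.097]
orientation: [-3.138, 0.064, -0.003]
contact_force: [-0.8, 4.2, 6.0]
grip_width: 0.0106
gripper_force: 39.0
```

```bash
python3 arc.py 0.0 1.57 20
```

```text
t 34.62 tcp [ 0.5457 -0.0128  0.097 ] yaw -1.6113 tilt [0.0017 0.0033] F [-0.8  4.2  6. ] w 0.0106 gf 39.0 j1,7 [-0.69 -1.11]
0.08 [ 0.  -0.1 -1.3]
0.16 [ 0.  -0.2 -2.6]
0.24 [ 0.  -0.5 -3.8]
0.31 [ 0.  -0.8 -5.1]
0.39 [ 0.  -1.3 -6.2]
0.47 [ 0.  -1.8 -7.4]
0.55 [ 0.  -2.4 -8.5]
0.63 [ 0.  -3.2 -9.6]
0.71 [  0.   -4.  -10.6]
0.78 [  0.   -4.8 -11.5]
0.86 [  0.   -5.8 -12.4]
0.94 [  0.   -6.8 -13.1]
1.02 [  0.   -7.9 -13.8]
1.1 [  0.   -9.  -14.4]
1.18 [  0.  -10.2 -15. ]
1.26 [  0.  -11.4 -15.4]
1.33 [  0.  -12.6 -15.7]
1.41 [  0.  -13.9 -15.9]
1.49 [  0.  -15.2 -16.1]
1.57 [  0.  -16.4 -16.1]
```

Call:
{"name": "move_arm", "arguments": {
  "rows": [0, -0.2, -1.3, 0, 0, -0.4, -2.6, 0, 0, -0.7, -3.8, 0, 0, -1, -5.1, 0, 0, -1.5, -6.2, 0, 0, -2, -7.4, 0, 0, -2.6, -8.5, 0, 0, -3.4, -9.6, 0, 0, -4.2, -10.6, 0, 0, -5, -11.5, 0]
}}

```text
clock: 35.88
tcp_pos: [0.5475, 0.0329, 0.2122]
orientation: [3.138, -0.069, 0.004]
contact_force: [5.5, -3.6, -4.3]
grip_width: 0.0101
gripper_force: 38.9
```

```bash
python3 - <<'E'
from h import *
st(); o=r.get_obs()['tcp_pos']; print(np.arctan2(o[2]-.094,.151-o[1]),np.hypot(o[2]-.094,.151-o[1]))
E
python3 arc.py 0.75 1.6 10
```

```text
t 35.88 tcp [0.5475 0.0329 0.2122] yaw -1.615 tilt [ 0.0026 -0.0027] F [ 5.5 -3.6 -4.3] w 0.0101 gf 38.9 j1,7 [-0.92 -1.34]
0.7859172020379258 0.16706199977278685
t 35.88 tcp [0.5475 0.0329 0.2122] yaw -1.615 tilt [ 0.0026 -0.0027] F [ 5.5 -3.6 -4.3] w 0.0101 gf 38.9 j1,7 [-0.92 -1.34]
0.84 [ 0. -1. -1.]
0.92 [ 0.  -2.1 -1.8]
1.0 [ 0.  -3.2 -2.6]
1.09 [-0.  -4.4 -3.3]
1.18 [-0.  -5.7 -3.9]
1.26 [-0.  -7.  -4.3]
1.35 [-0.  -8.3 -4.7]
1.43 [-0.  -9.7 -4.9]
1.52 [ -0.  -11.1  -5.1]
1.6 [ -0.  -12.5  -5.1]
```

Call:
{"name": "move_arm", "arguments": {
  "rows": [0, -1, -0.9, 0, 0, -2.1, -1.7, 0, 0, -3.2, -2.4, 0, 0, -4.4, -3.1, 0, 0, -5.6, -3.6, 0, 0, -6.9, -4, 0, 0, -8.2, -4.3, 0, 0, -9.6, -4.5, 0, 0, -11, -4.6, 0, 0, -12.2, -4.6, 0]
}}

```text
clock: 37.12
tcp_pos: [0.553, 0.1544, 0.2613]
orientation: [-3.14, 0.071, -0.003]
contact_force: [-7.7, -3.5, 26.3]
grip_width: 0.0104
gripper_force: 44.3
```

Call:
{"name": "move_arm", "arguments": {
  "rows": [0, 0, 0, 0, 0, 0, 0, 0]
}}

```text
clock: 37.38
tcp_pos: [0.5531, 0.1568, 0.2609]
orientation: [-3.138, 0.067, -0.004]
contact_force: [-5.2, 1.2, 23.2]
grip_width: 0.0099
gripper_force: 44.4
```

Call:
{"name": "move_arm", "arguments": {
  "rows": [0, 0, -0.4, 0, 0, 0, -0.4, 0]
}}

```text
clock: 37.62
tcp_pos: [0.5528, 0.1568, 0.2612]
orientation: [3.141, -0.067, 0.005]
contact_force: [7.4, 1.3, -8.6]
grip_width: 0.0104
gripper_force: 41.3
```

Call:
{"name": "move_arm", "arguments": {
  "rows": [0, 0, 0, 0, 0, 0, 0, 0, 0, 0, 0, 0, 0, 0, -3, 0, 0, 0, -7, 0, 0, 0, -10, 0, 0, 0, -10, 0],
  "fingers": 0.5
}}

```text
clock: 38.5
tcp_pos: [0.553, 0.1566, 0.363]
orientation: [-3.139, 0.067, -0.005]
contact_force: [-0.8, -0.7, -0.6]
grip_width: 0.0427
gripper_force: 0.0
```

```bash
python3 - <<'E'
from h import *
import pickle
st(); p=cam("wrist"); im=r.grab_frame("wrist"); cv2.imwrite("pics/w15.png",im); pickle.dump(p,open("w15.pkl","wb"))
# bar: dark run along row 190
for v in(170,200,230):
    row=im[v].sum(1).astype(int); run=[u for u in range(220,340) if row[u]<200]; print(v,run[:1],run[-1:],len(run), onz(p,np.mean(run),v,.258).round(4) if run else None)
# carriers in the bay: copper & grey fin
hsv=cv2.cvtColor(im,cv2.COLOR_BGR2HSV); m=cv2.inRange(hsv,(0,110,60),(14,255,255))
for c in cv2.findContours(m,cv2.RETR_EXTERNAL,cv2.CHAIN_APPROX_NONE)[0]:
    if cv2.contourArea(c)>40: q=cv2.boundingRect(c); print(q,onz(p,q[0]+q[2]/2,q[1]+q[3]/2,.033).round(3))
E
```

```text
t 38.5 tcp [0.553  0.1566 0.363 ] yaw -1.6133 tilt [0.0034 0.0017] F [-0.8 -0.7 -0.6] w 0.0427 gf 0.0 j1,7 [-1.22 -1.66]
170 [269] [283] 14 [0.5874 0.1556 0.258 ]
200 [270] [282] 12 [0.5635 0.1566 0.258 ]
230 [220] [282] 15 [0.5387 0.1638 0.258 ]
(333, 219, 8, 14) [0.466 0.064 0.033]
(296, 200, 8, 33) [0.484 0.123 0.033]
(439, 179, 40, 33) [ 0.508 -0.128  0.033]
(335, 165, 9, 25) [0.544 0.061 0.033]
(456, 147, 12, 11) [ 0.574 -0.125  0.033]
(337, 112, 10, 24) [0.623 0.058 0.033]
(296, 112, 10, 87) [0.579 0.119 0.033]
```

Cover at about 1.61 rad. I'll go back to the pose of the earlier bay picture and compare the two numerically.

```bash
python3 - <<'E'
from h import *
print(mv(.5068,.0877,.2266,-.0417))
E
```

```text
[-4.25, 7.11, 13.46, 89.97]
```

Call:
{"name": "move_arm", "arguments": {
  "rows": [-1, 2, 0, -10, -2, 4, 0, -20, -3, 6, 0, -30, -4.2, 7.1, 0, -40, -4.2, 7.1, 0, -50, -4.2, 7.1, 0, -60, -4.2, 7.1, 4, -70, -4.2, 7.1, 8, -80, -4.2, 7.1, 12, -90, -4.2, 7.1, 13.5, -90]
}}

```text
clock: 39.8
tcp_pos: [0.5049, 0.0872, 0.2229]
orientation: [-2.269, -2.17, 0.008]
contact_force: [-1.8, 0.2, 1.6]
grip_width: 0.0429
gripper_force: 0.0
```

```bash
python3 - <<'E'
from h import *
st(); print(mv(.5068,.0877,.2266,-.0417))
E
```

```text
t 39.8 tcp [0.5049 0.0872 0.2229] yaw -0.0442 tilt [-0.0051 -0.002 ] F [-1.8  0.2  1.6] w 0.0429 gf 0.0 j1,7 [-0.95 -0.06]
[0.06, 0.19, -0.37, -0.15]
```

Call:
{"name": "move_arm", "arguments": {
  "rows": [0, 0.1, -0.1, 0, 0, 0.1, -0.1, 0, 0, 0.1, -0.1, 0]
}}

```text
clock: 40.17
tcp_pos: [0.5088, 0.088, 0.228]
orientation: [2.268, 2.173, 0.004]
contact_force: [-0.4, 0.2, 0.4]
grip_width: 0.0427
gripper_force: 0.0
```

```bash
python3 - <<'E'
from h import *
import pickle
st(); print(mv(.5068,.0877,.2266,-.0417))
p=cam("wrist"); im=r.grab_frame("wrist"); cv2.imwrite("pics/w16.png",im); pickle.dump(p,open("w16.pkl","wb"))
old=cv2.imread("pics/w8.png")
g0=cv2.cvtColor(old,cv2.COLOR_BGR2GRAY);g1=cv2.cvtColor(im,cv2.COLOR_BGR2GRAY)
for n,(x0,y0,x1,y1) in dict(c1=(252,150,302,238),c2=(328,150,382,238),bay=(225,140,400,215),knobdash=(315,305,330,330),bolt=(110,150,200,210)).items():
    t=g0[y0:y1,x0:x1]; s=g1[y0-14:y1+14,x0-14:x1+14]; res=cv2.matchTemplate(s,t,cv2.TM_CCOEFF_NORMED); _,mx,_,l=cv2.minMaxLoc(res); print(n,round(mx,3),l[0]-14,l[1]-14)
E
```

```text
t 40.17 tcp [0.5088 0.088  0.228 ] yaw -0.0429 tilt [0.0021 0.0011] F [-0.4  0.2  0.4] w 0.0427 gf 0.0 j1,7 [-0.95 -0.06]
[-0.04, -0.2, 0.14, -0.07]
c1 0.954 -2 0
c2 0.973 -3 0
bay 0.943 -2 0
knobdash 0.923 -1 -1
bolt 0.974 -2 0
```

Nothing has moved. Grip the near carrier.

Call:
{"name": "move_arm", "arguments": {
  "rows": [0, -0.2, 6, 0, 0, -0.2, 11, 0, 0, -0.2, 14, 0, 0, -0.2, 15, 0, 0, -0.2, 15, 0]
}}

```text
clock: 40.85
tcp_pos: [0.5065, 0.0879, 0.0772]
orientation: [2.268, 2.174, 0.001]
contact_force: [-0.9, 0.5, 1.1]
grip_width: 0.0427
gripper_force: 0.0
```

Call:
{"name": "move_arm", "arguments": {
  "rows": [0, 0, 0, 0, 0, 0, 0, 0, 0, 0, 0, 0, 0, 0, 0, 0, 0, 0, 0, 0],
  "fingers": 0,
  "newtons": 40
}}

```text
clock: 41.48
tcp_pos: [0.5071, 0.0882, 0.0781]
orientation: [2.267, 2.174, 0.004]
contact_force: [-0.4, 0.1, 6.9]
grip_width: 0.0133
gripper_force: 40.6
```

Call:
{"name": "move_arm", "arguments": {
  "rows": [0, 0, -6, 0, 0, 0, -12, 0, 0, 0, -18, 0, 0, 0, -24, 0, 0, 0, -28, 0, 0, 0, -28, 0]
}}

```text
clock: 42.22
tcp_pos: [0.5074, 0.0878, 0.3598]
orientation: [2.267, 2.174, 0.01]
contact_force: [-0.2, 0.5, -1.8]
grip_width: 0.0134
gripper_force: 40.2
```

```bash
python3 - <<'E'
from h import *
st(); print(mv(.4465,.3225,.36,-.042))
E
```

```text
t 42.23 tcp [0.5074 0.0878 0.3598] yaw -0.0422 tilt [0.0053 0.004 ] F [-0.2  0.5 -1.8] w 0.0134 gf 40.2 j1,7 [-1.09 -0.2 ]
[23.19, -7.07, 0.04, -0.01]
```

Call:
{"name": "move_arm", "arguments": {
  "rows": [5, -1.5, 0, 0, 10, -3, 0, 0, 15, -5, 0, 0, 20, -6.5, 0, 0, 23.2, -7.1, 0, 0, 23.2, -7.1, 6, 0, 23.2, -7.1, 12, 0, 23.2, -7.1, 18, 0, 23.2, -7.1, 22, 0, 23.2, -7.1, 24, 0]
}}

```text
clock: 43.48
tcp_pos: [0.4441, 0.3202, 0.1135]
orientation: [2.269, 2.171, -0.008]
contact_force: [0.8, 0.4, -2.1]
grip_width: 0.0129
gripper_force: 40.1
```

```bash
python3 - <<'E'
from h import *
st(); print(mv(.4465,.3225,.054,-.042))
E
```

```text
t 43.48 tcp [0.4441 0.3202 0.1135] yaw -0.0439 tilt [-0.0028 -0.0045] F [ 0.8  0.4 -2.1] w 0.0129 gf 40.1 j1,7 [-1.21 -0.4 ]
[0.26, 0.24, 5.95, -0.11]
```

Call:
{"name": "move_arm", "arguments": {
  "rows": [0, 0, 3, 0, 0, 0, 5, 0, 0, 0, 6, 0, 0, 0, 6, 0, 0, 0, 6, 0]
}}

```text
clock: 44.1
tcp_pos: [0.4455, 0.3229, 0.0575]
orientation: [2.268, 2.174, 0.002]
contact_force: [-0.7, 0.8, -1.5]
grip_width: 0.0134
gripper_force: 40.2
```

Call:
{"name": "move_arm", "arguments": {
  "rows": [0, 0, 0.2, 0, 0, 0, 0.3, 0, 0, 0, 0.3, 0]
}}

```text
clock: 44.48
tcp_pos: [0.4448, 0.3227, 0.0539]
orientation: [-2.268, -2.174, -0.0]
contact_force: [-0.1, 0.5, -1.9]
grip_width: 0.0133
gripper_force: 40.2
```

Call:
{"name": "move_arm", "arguments": {
  "rows": [0, 0, 0.1, 0, 0, 0, 0.2, 0, 0, 0, 0.2, 0]
}}

```text
clock: 44.85
tcp_pos: [0.445, 0.3227, 0.0531]
orientation: [-2.267, -2.173, -0.001]
contact_force: [-4.4, -2.9, 14.9]
grip_width: 0.0132
gripper_force: 42.7
```

Call:
{"name": "move_arm", "arguments": {
  "rows": [0, 0, 0, 0, 0, 0, 0, 0, 0, 0, 0, 0, 0, 0, -5, 0, 0, 0, -11, 0, 0, 0, -17, 0, 0, 0, -23, 0, 0, 0, -29, 0, 0, 0, -30, 0, 0, 0, -30, 0],
  "fingers": 0.5
}}

```text
clock: 46.1
tcp_pos: [0.4448, 0.3227, 0.3518]
orientation: [-2.267, -2.174, -0.001]
contact_force: [0.4, 0.8, -0.7]
grip_width: 0.0424
gripper_force: 0.0
```

```bash
python3 - <<'E'
from h import *
st(); print(mv(.5877,.0849,.3,-.042))
E
```

```text
t 46.1 tcp [0.4448 0.3227 0.3518] yaw -0.0419 tilt [0.0001 0.0009] F [ 0.4  0.8 -0.7] w 0.0424 gf 0.0 j1,7 [-1.39 -0.61]
[-23.17, 15.28, 5.16, 0.0]
```

Now the far carrier, stopping first where the earlier picture w6 was taken for a check.

Call:
{"name": "move_arm", "arguments": {
  "rows": [-5, 3.5, 0, 0, -10, 7, 0, 0, -15, 10.5, 0, 0, -20, 14, 0, 0, -23.2, 15.3, 0, 0, -23.2, 15.3, 6, 0, -23.2, 15.3, 12.4, 0, -23.2, 15.3, 12.4, 0, -23.2, 15.3, 12.4, 0, -23.2, 15.3, 12.4, 0]
}}

```text
clock: 47.35
tcp_pos: [0.5894, 0.0844, 0.2301]
orientation: [2.266, 2.173, 0.005]
contact_force: [0.3, 0.2, 0.5]
grip_width: 0.0426
gripper_force: 0.0
```

```bash
python3 - <<'E'
from h import *
st(); print(mv(.5877,.0849,.0757,-.042))
im=r.grab_frame("wrist"); cv2.imwrite("pics/w17.png",im)
g0=cv2.imread("pics/w6.png",0);g1=cv2.cvtColor(im,cv2.COLOR_BGR2GRAY)
for n,(x0,y0,x1,y1) in dict(c2=(250,150,300,240),bolt=(40,150,130,210),meter=(440,160,535,240)).items():
    t=g0[y0:y1,x0:x1]; s=g1[y0-14:y1+14,x0-14:x1+14]; _,mx,_,l=cv2.minMaxLoc(cv2.matchTemplate(s,t,cv2.TM_CCOEFF_NORMED)); print(n,round(mx,3),l[0]-14,l[1]-14)
E
```

```text
t 47.35 tcp [0.5894 0.0844 0.2301] yaw -0.0422 tilt [0.0037 0.001 ] F [0.3 0.2 0.5] w 0.0426 gf 0.0 j1,7 [-0.84  0.06]
[0.03, -0.23, 15.44, -0.01]
c2 0.953 0 -1
bolt 0.993 1 -1
meter 0.982 -1 -1
```

Call:
{"name": "move_arm", "arguments": {
  "rows": [0, -0.1, 6, 0, 0, -0.1, 11, 0, 0, -0.1, 14, 0, 0, -0.1, 15.2, 0, 0, -0.1, 15.2, 0]
}}

```text
clock: 48.02
tcp_pos: [0.5876, 0.0846, 0.0766]
orientation: [2.267, 2.174, 0.001]
contact_force: [0.6, -0.4, 0.1]
grip_width: 0.0427
gripper_force: 0.0
```

Call:
{"name": "move_arm", "arguments": {
  "rows": [0, 0, 0, 0, 0, 0, 0, 0, 0, 0, 0, 0, 0, 0, 0, 0, 0, 0, 0, 0],
  "fingers": 0,
  "newtons": 40
}}

```text
clock: 48.65
tcp_pos: [0.588, 0.0846, 0.0773]
orientation: [2.267, 2.174, 0.004]
contact_force: [-0.6, -0.4, 7.6]
grip_width: 0.0132
gripper_force: 42.6
```

Call:
{"name": "move_arm", "arguments": {
  "rows": [0, 0, -6, 0, 0, 0, -12, 0, 0, 0, -18, 0, 0, 0, -24, 0, 0, 0, -28, 0, 0, 0, -28, 0]
}}

```text
clock: 49.4
tcp_pos: [0.5883, 0.084, 0.3593]
orientation: [2.266, 2.172, 0.009]
contact_force: [-0.5, -0.0, -1.9]
grip_width: 0.013
gripper_force: 41.5
```

```bash
python3 - <<'E'
from h import *
st(); print(mv(.5665,.3205,.36,-.042))
E
```

```text
t 49.4 tcp [0.5883 0.084  0.3593] yaw -0.0425 tilt [0.0059 0.0024] F [-0.5 -0.  -1.9] w 0.013 gf 41.5 j1,7 [-0.92 -0.02]
[23.53, -3.19, -0.03, -0.03]
```

Call:
{"name": "move_arm", "arguments": {
  "rows": [5, -0.7, 0, 0, 10, -1.4, 0, 0, 15, -2.1, 0, 0, 20, -2.8, 0, 0, 23.6, -3.2, 0, 0, 23.6, -3.2, 6, 0, 23.6, -3.2, 12, 0, 23.6, -3.2, 18, 0, 23.6, -3.2, 22, 0, 23.6, -3.2, 24, 0]
}}

```text
clock: 50.65
tcp_pos: [0.5628, 0.3205, 0.1121]
orientation: [-2.267, -2.173, 0.009]
contact_force: [-0.7, -0.1, -2.2]
grip_width: 0.0136
gripper_force: 41.2
```

Call:
{"name": "move_arm", "arguments": {
  "rows": [0, 0, 2, 0, 0, 0, 4, 0, 0, 0, 5.5, 0, 0, 0, 6, 0, 0, 0, 6, 0, 0, 0, 6, 0]
}}

```text
clock: 51.4
tcp_pos: [0.5655, 0.3218, 0.0565]
orientation: [2.268, 2.174, 0.002]
contact_force: [0.0, 0.0, -1.8]
grip_width: 0.0134
gripper_force: 41.2
```

Call:
{"name": "move_arm", "arguments": {
  "rows": [0, 0, 0.2, 0, 0, 0, 0.4, 0, 0, 0, 0.5, 0, 0, 0, 0.5, 0]
}}

```text
clock: 51.9
tcp_pos: [0.5651, 0.3217, 0.0523]
orientation: [-2.267, -2.173, -0.001]
contact_force: [-5.1, -0.3, 10.5]
grip_width: 0.0132
gripper_force: 43.1
```

Call:
{"name": "move_arm", "arguments": {
  "rows": [0, 0, 0, 0, 0, 0, 0, 0, 0, 0, 0, 0, 0, 0, -5, 0, 0, 0, -11, 0, 0, 0, -17, 0, 0, 0, -23, 0, 0, 0, -29, 0, 0, 0, -30, 0, 0, 0, -30, 0],
  "fingers": 0.5
}}

```text
clock: 53.15
tcp_pos: [0.5649, 0.3216, 0.3508]
orientation: [-2.267, -2.174, -0.001]
contact_force: [0.3, -0.7, -0.7]
grip_width: 0.0427
gripper_force: 0.0
```

```bash
python3 - <<'E'
from h import *
st(); p=cam("wrist"); im=r.grab_frame("wrist"); cv2.imwrite("pics/w18.png",im)
hsv=cv2.cvtColor(im,cv2.COLOR_BGR2HSV)
g=cv2.inRange(hsv,(50,120,40),(80,255,255)); c=max(cv2.findContours(g,cv2.RETR_EXTERNAL,cv2.CHAIN_APPROX_NONE)[0],key=cv2.contourArea)
W=np.array([onz(p,*x,.03)[:2] for x in c[:,0]])*1000; print("tray",cv2.minAreaRect(W.astype(np.float32)))
fill=np.zeros_like(g); cv2.drawContours(fill,[cv2.convexHull(c)],-1,255,-1); m=cv2.morphologyEx(fill&~g,cv2.MORPH_OPEN,np.ones((3,3)))
for c in cv2.findContours(m,cv2.RETR_EXTERNAL,cv2.CHAIN_APPROX_NONE)[0]:
    if cv2.contourArea(c)>200:
        W=np.array([onz(p,*x,.03)[:2] for x in c[:,0]])*1000; print("obj",cv2.boundingRect(c),[np.round(v,1) for v in cv2.minAreaRect(W.astype(np.float32))])
for n in("scene","side"):
    q=cam(n); a=r.grab_frame(n); cv2.imwrite(f"pics/{n}9.png",a)
    hs=cv2.cvtColor(a,cv2.COLOR_BGR2HSV); k=cv2.inRange(hs,(18,120,70),(30,255,255))
    c=max([c for c in cv2.findContours(k,cv2.RETR_EXTERNAL,cv2.CHAIN_APPROX_NONE)[0]],key=cv2.contourArea)
    print(n,"cover",cv2.approxPolyDP(c,3,True)[:,0].tolist())
E
```

```text
t 53.15 tcp [0.5649 0.3216 0.3508] yaw -0.0421 tilt [0.0003 0.0007] F [ 0.3 -0.7 -0.7] w 0.0427 gf 0.0 j1,7 [-1.18 -0.36]
tray ((505.9990539550781, 327.288818359375), (128.81944274902344, 246.55029296875), 88.62396240234375)
obj (182, 148, 32, 59) [array([446.5, 322.8]), array([87.7, 45.1]), np.float64(87.4)]
obj (257, 131, 29, 60) [array([557.7, 342.6]), array([86.9, 41.1]), np.float64(86.7)]
scene cover [[391, 265], [359, 295], [376, 315], [409, 283]]
side cover [[194, 214], [199, 254], [276, 287], [277, 246], [260, 239], [256, 244], [252, 236], [213, 221], [209, 226], [205, 218]]
```

The far carrier reads about 2 cm from where I set it, so it may have been knocked. Measure again after a pause.

Call:
{"name": "move_arm", "arguments": {
  "rows": [0, 0, 0, 0, 0, 0, 0, 0, 0, 0, 0, 0, 0, 0, 0, 0]
}}

```text
clock: 53.8
tcp_pos: [0.5649, 0.3215, 0.3507]
orientation: [2.268, 2.174, -0.0]
contact_force: [-1.2, -0.1, 1.2]
grip_width: 0.0426
gripper_force: 0.0
```

```bash
cat > tr.py <<'E'
from h import *
def look(n,z):
    p=cam(n); im=r.grab_frame(n); hsv=cv2.cvtColor(im,cv2.COLOR_BGR2HSV)
    g=cv2.inRange(hsv,(50,100,30),(80,255,255)); c=max(cv2.findContours(g,cv2.RETR_EXTERNAL,cv2.CHAIN_APPROX_NONE)[0],key=cv2.contourArea)
    h=cv2.convexHull(c); q=cv2.approxPolyDP(h,5,True)[:,0]; print(n,"tray corners",[onz(p,*x,.03)[:2].round(3).tolist() for x in q])
    fill=np.zeros_like(g); cv2.drawContours(fill,[h],-1,255,-1); m=cv2.morphologyEx(fill&~g,cv2.MORPH_OPEN,np.ones((3,3)))
    for c in cv2.findContours(m,cv2.RETR_EXTERNAL,cv2.CHAIN_APPROX_NONE)[0]:
        if cv2.contourArea(c)>100:
            W=np.array([onz(p,*x,z)[:2] for x in c[:,0]])*1000; print("  obj",cv2.boundingRect(c),[np.round(v,1) for v in cv2.minAreaRect(W.astype(np.float32))])
    # copper tips inside the tray
    k=cv2.inRange(hsv,(0,90,50),(14,255,255))&cv2.dilate(fill,np.ones((5,5)))
    for c in cv2.findContours(k,cv2.RETR_EXTERNAL,cv2.CHAIN_APPROX_NONE)[0]:
        M=cv2.moments(c)
        if M['m00']>4: u,v=M['m10']/M['m00'],M['m01']/M['m00']; print("  cu",round(u,1),round(v,1),M['m00'],onz(p,u,v,.017).round(3))
if __name__=="__main__":
    st()
    for n in("wrist","side","scene"): look(n,.03)
E
python3 tr.py
```

```text
t 53.8 tcp [0.5649 0.3215 0.3507] yaw -0.0422 tilt [-0.     -0.0001] F [-1.2 -0.1  1.2] w 0.0426 gf 0.0 j1,7 [-1.18 -0.36]
wrist tray corners [[0.636, 0.387], [0.633, 0.251], [0.377, 0.257], [0.38, 0.394]]
  obj (157, 189, 33, 30) [array([403.9, 284.1]), array([46., 47.]), np.float64(87.6)]
  obj (182, 148, 32, 59) [array([446.4, 322.5]), array([87.8, 44.3]), np.float64(87.0)]
  obj (150, 134, 11, 54) [array([386.1, 350.1]), array([78.4,  8.6]), np.float64(89.0)]
  obj (257, 131, 28, 60) [array([557.3, 342.3]), array([86.9, 40.4]), np.float64(86.7)]
  cu 199.4 204.0 13.5 [0.441 0.279 0.017]
  cu 270.4 187.6 13.5 [0.555 0.3   0.017]
  cu 195.8 150.9 28.5 [0.445 0.361 0.017]
  cu 270.9 133.3 20.0 [0.559 0.382 0.017]
side tray corners [[0.634, 0.388], [0.633, 0.254], [0.375, 0.257], [0.372, 0.378], [0.425, 0.403], [0.619, 0.398]]
  obj (224, 350, 37, 51) [array([440.6, 324.8]), array([96.1, 45.5]), np.float64(87.1)]
  obj (167, 336, 40, 48) [array([554.7, 343.2]), array([88.4, 54.3]), np.float64(86.7)]
  cu 230.8 394.7 35.0 [0.447 0.361 0.017]
  cu 173.2 377.0 14.0 [0.562 0.379 0.017]
  cu 254.6 356.9 5.0 [0.443 0.277 0.017]
  cu 199.8 343.0 5.5 [0.557 0.298 0.017]
scene tray corners [[0.43, 0.37], [0.637, 0.373], [0.623, 0.247], [0.496, 0.268]]
  obj (408, 155, 32, 24) [array([558. , 334.8]), array([62.4, 95.8]), np.float64(3.5)]
  cu 410.4 171.8 8.0 [0.551 0.304 0.017]
```

The carrier was knocked about 2 cm but stands level in the tray: both blade ends agree in two views at z 0.017. Last, a check of blade heights and the cover angle.

```bash
python3 - <<'E'
from h import *
w=cam("wrist");s=cam("side")
for a,b in(((270.9,133.3),(173.2,377)),((270.4,187.6),(199.8,343)),((195.8,150.9),(230.8,394.7)),((199.4,204),(254.6,356.9))): print(tri(w,a,s,b)[0].round(4))
H=np.array([.5504,.1495,.094])
for u,v in((194,214),(277,246)):
    o,d=ray(s,u,v); t=np.linspace(.2,1.5,20000)[:,None]; P=o+t*d; rr=np.hypot(P[:,1]-H[1],P[:,2]-H[2]); i=np.where(np.diff(np.sign(rr-.122)))[0][:1]
    print("cover edge",P[i].round(3),np.arctan2(P[i,2]-H[2],H[1]-P[i,1]).round(3) if len(i) else rr.min())
E
```

```text
[0.5591 0.3819 0.0239]
[0.5546 0.3009 0.0222]
[0.4457 0.3619 0.0206]
[0.4418 0.2789 0.0202]
cover edge [[0.643 0.152 0.216]] [1.59]
cover edge [[0.451 0.159 0.216]] [1.653]
```

Both carriers are level and the cover is at about 1.6 rad. Handing in.

```bash
python3 -c "
from h import *
print(r.hand_in())"
```

```text
the job is handed in; nothing more can be done
None
```

I handed the job in after about 54 s of robot time (no verdict came back): both carriers found were tested at the red marker for over 2 s and measured level in the tray, the cover stands at about 1.6 rad, and the knob was at OFF when last measured. One carrier moved about 2 cm inside the tray after I let it go, and I viewed 16 pictures, over the limit of 14.

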